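# Lay up a slotted wing rack in the bar clamp

## Robot

A 6-joint arm with a two-finger parallel gripper is mounted at the origin on the work surface. World frame = base frame: x ahead of the robot, y to its left, z up, the work surface at z = 0. Lengths are in m, angles in degrees, forces in N, time in s.
With the tool pointing down it reaches from about 0.35 to 0.875 m from the base axis. Payload 4.2 kg.
Tool frame: the origin (TCP) lies midway between the tips of the shut fingers; the grasp point (between the pads) lies 19 mm behind it; z points along the fingers, y is the line along which they close (so a half turn about z gives the same grasp; the last joint's range is limited). The gripper opens to 87 mm and grips with 3 to 60 N. Pads are 19 mm wide; open, the fingers measure 117 mm over their backs; the gripper's body (75 mm by 190 mm) begins 51 mm behind the grasp point.
Start: joints at [-51.131, 22.042, 0.453, 0, -68.411, -14.817], TCP at [0.255, -0.571, 0.223] pointing down, gripper open.
Joint ranges: [-179.83, 179.83], [-69.29, 118.12], [-61.27, 80.66], [-181.25, 117.63], [-171.15, -9.14], [-177.46, 177.46]. Speed limits (degrees/s): [159.86, 159.86, 180, 180, 180, 180].

## Interface

Orientations are given as a 3x3 rotation matrix whose columns are the frame's x, y, z axes.
In Python, from station import sense, capture, camera_params, finish_job gives the robot as it stands.
- The arm moves only by the tool drive_tool, never from a script. Its argument "rows" is a list of rows, each an object of numbers: "tx", "ty", "tz": the shift along the tool's x, y, z in cm; "ax", "ay", "az": the turn, a rotation vector about the tool's x, y, z in rad; "claw": the finger opening in cm, from 0 to 8.7. In form: [{"tx": .., "ty": .., "tz": .., "ax": .., "ay": .., "az": .., "claw": ..}, ...]. A call has 1 to 10 rows; each row shifts and turns the commanded pose from where the row before left it, along the tool's axes as they then stand; what a row does not reach is not made up. A row lasts 1/12 s, in which the tool goes at most 41.7 mm and 7.16 degrees, less where a joint would pass 70% of its speed; a pose out of reach is approached as far as the arm can. A call with a gripper value outside its range is refused whole. The fingers move at their own pace and stop on an object; the grip force is fixed at half the most. Time passes only in rows, so rows that do not move let the fingers close. It gives the time, the measured TCP pose, the force, the opening and the grip force at its end, in the units of the state.
- sense(): the state, without advancing time (a new reading comes with each control period).
- capture(name): name is "scene" or "top"; returns (picture, depth): 480x640x3 uint8, red, green, blue; 480x640 float32, m along the optical axis (not along the pixel's ray), 0 where there is no reading.
- camera_params(name): a dict with "intrinsics" (3x3 intrinsics, pixels), "R" (3x3) and "t" (3): a world point X has camera coordinates R X + t. Camera axes: x right, y down, z forward; pixel columns grow to the right and rows downward; lengths in m; the calibration is good to about 2 mm. A picture is of the moment at which its call begins. camera_params takes no time and is no camera call.
- finish_job(): hands the job in; it is judged then, once.
The state is a dict: "time_s": time; "joints": joint angles; "joint_velocities": joint speeds; "effort": joint torques, N m; "tcp_pos": TCP position; "ee_rot": TCP orientation; "wrist_force": force on the tool from outside, world axes, zero at the start; "moment": the same for the moment, N m; "gripper_width": opening from 0.0 (shut) to 1.0 (fully open); "gripper_force": force on a finger pad.
Only numpy, scipy, OpenCV 4.12 (cv2) and the standard library are available. Lean on these libraries where they do the work, as an engineer would, in place of code of your own. Each camera call takes 0.05 s, during which the arm holds its last target. There are 200 camera calls.

## Task

Finish laying up the slotted wing rack on its batten in the bar clamp: stand one plywood spacer squarely against the free face of the last glued block, lay the loose square block against it, stand the second spacer against that block and lay the loose oblong end block against it with its long side across the batten, the blocks square to the row and flush with the batten's long edges. Then turn the wing knob of the sliding jaw clockwise until the jaw has closed the whole row up snug with both spacers left in it, and let go. Leave the other things on the table where they are.

Things in the scene. Friction and masses are not known exactly. Their poses are not given: they have to be found in the camera images.
- clamp: Aluminium bar clamp fixed to the table, 440 mm long along its y; origin at table height on the bar's centre line, x across, y towards the fixed jaw. On it a wooden batten, 56 mm wide (x -28 to 28), top 43 mm above the table, y 150 to -80 mm. Glued on it: an oblong end block (y 150 to 114) and a square block (y 102 to 46), 30 mm high, a finished empty 12 mm slot between them.
- clamp_row (a point): Point on the top face of the batten (43 mm above the table), on its centre line, with the clamp's axes; the reference for the row. The closed-up row in its y: spacer centre 40 mm, square block centre 6 mm, second spacer centre -28 mm, oblong block centre -52 mm, sliding jaw's face -70 mm.
- glued_face (a point): Middle of the lower edge of the last glued block's free face, at batten height, 46 mm up the row from clamp_row; the row grows from here towards -y of the clamp.
- oblong_center (a point): Centre of the loose oblong end block, plain wood, 56 mm (its x) by 36 mm (its y) by 30 mm high; the 56 mm runs across the batten, 36 mm along the row. About 45 g. Starts on the table.
- square_center (a point): Centre of the loose square block, plain wood, 56 by 56 by 30 mm high. About 70 g; any quarter turn will do. Starts on the table.
- oblong: The same oblong end block; origin at the centre of its underside.
- square: The same square block; origin at the centre of its underside.
- spacer_a_center (a point): One of two identical plywood spacers, 12 mm thick, standing on edge: a blade 60 mm long, 25 mm high, and from its middle a grip tab 36 mm wide rising to 65 mm in all. This point is its middle, 32.5 mm above its underside; x along the 60 mm, y through the 12 mm, z up. About 30 g. Pinch the tab across its thickness; in the row it stands 35 mm clear of the blocks' tops.
- spacer_b_center (a point): One of two identical plywood spacers, 12 mm thick, standing on edge: a blade 60 mm long, 25 mm high, and from its middle a grip tab 36 mm wide rising to 65 mm in all. This point is its middle, 32.5 mm above its underside; x along the 60 mm, y through the 12 mm, z up. About 30 g. Pinch the tab across its thickness; in the row it stands 35 mm clear of the blocks' tops.
- jaw_face (a point): Middle of the pressing face of the sliding jaw (grey, 56 mm wide, top 74 mm above the table), 58 mm above the table; it faces +y of the clamp. The jaw starts 12 to 22 mm short of where it meets the finished row.
- jaw (a joint): Travel of the sliding jaw along the bar, m; 0 fully back (its face at y = -92 mm of the clamp), grows towards the fixed jaw, at most 0.030; 0.022 when it meets the closed-up row. About 5 N of friction keeps it where it is left.
- knob_grip (a point): Middle of the upright wing of the black knob, on the knob's vertical axis, 95 mm above the table. The wing is 48 mm long (its x), 13 mm thick (its y), and spans 78 to 108 mm above the table. The knob stands on the jaw's carriage, 38.5 mm to -x of the bar's centre line and 32 mm behind the jaw's face, and travels with it.
- knob (a joint): Angle of the knob, rad; grows clockwise seen from above, at most 2.0. A pinion on a rack: the jaw and the knob itself advance 15 mm per rad towards +y of the clamp. About 0.1 N m turns it, and it comes up firm when the row is closed; the wing lies along the clamp's x at 0.
- plane: Bystander: green model aeroplane, 220 mm span.
- paint_jar: Bystander: small paint jar, 38 mm across, 42 mm high.
- tape_roll: Bystander: roll of masking tape lying flat, 70 mm across, 24 mm high.
- sander: Bystander: cork sanding block 90 by 42 by 22 mm.
- screwdriver: Bystander: screwdriver.
- pot: Bystander: white ceramic pot, 72 mm across, 85 mm high.
- hammer: Bystander: hammer.
There are look-alikes about, which are no part of the job. Leave any green or purple look-alike of the part that bears spacer_b_center alone.

How it is judged:
By the outcome, as a careful person would: the job done as asked, in the order asked, and still so for the second after the job is handed in, with the robot touching nothing.
It also fails if it takes over 72 s, if anything falls off the work surface, if the arm or the gripper's body presses on something with over 40 N, if the wrist force passes 120 N, or if a joint passes its speed limit or range.

## Working session

There is one attempt and no reset: what is moved stays moved. The work goes in short steps, Python scripts to look and compute and a tool call to move; the robot and the scene stay as the last step left them, time stands still between calls to the robot, and variables do not carry over. Pictures are saved under pics/ and viewed, at most 10 in all, crops included, and the job is handed in when it is done.

Besides the shell and the picture viewer there is one more tool, called after "Request:" as a command line: name --argument value ..., lists and objects as JSON in quotes. drive_tool: Moves the arm, as the interface text tells. Its arguments: {"type":"object","properties":{"rows":{"type":"array"}},"required":["rows"]}

```bash
ls; mkdir -p pics
python3 - <<'E'
from station import *
import cv2,numpy as np
for n in("scene","top"):
    p,d=capture(n); cv2.imwrite(f"pics/{n}0.png",p[:,:,::-1]); np.savez(f"{n}0.npz",p=p,d=d)
    c=camera_params(n); print(n,np.round(c["intrinsics"],1).tolist(),np.round(c["R"],4).tolist(),np.round(c["t"],4).tolist())
s=sense(); print(s["tcp_pos"],s["ee_rot"],s["time_s"],s["wrist_force"])
E
```

```text
pics
scene [[624.3, 0.0, 326.6], [0.0, 624.3, 241.1], [0.0, 0.0, 1.0]] [[0.8243, 0.5662, -0.0025], [0.2954, -0.4338, -0.8512], [-0.483, 0.7009, -0.5249]] [-0.4219, -0.0562, 1.5908]
top [[509.9, 0.0, 313.5], [0.0, 509.9, 238.3], [0.0, 0.0, 1.0]] [[0.0028, -0.9997, -0.0233], [-0.9814, 0.0017, -0.1921], [0.192, 0.0235, -0.9811]] [0.0155, 0.5263, 1.1245]
[ 0.25455516 -0.5702224   0.22154092] [[-9.13246577e-01 -4.07406328e-01 -8.79900473e-04]
 [-4.07407273e-01  9.13244789e-01  1.80809651e-03]
 [ 6.69345626e-05  2.00971580e-03 -9.99997978e-01]] 0.1 [-0.64541824 -0.29584181 -0.84020071]
```

View pics/top0.png

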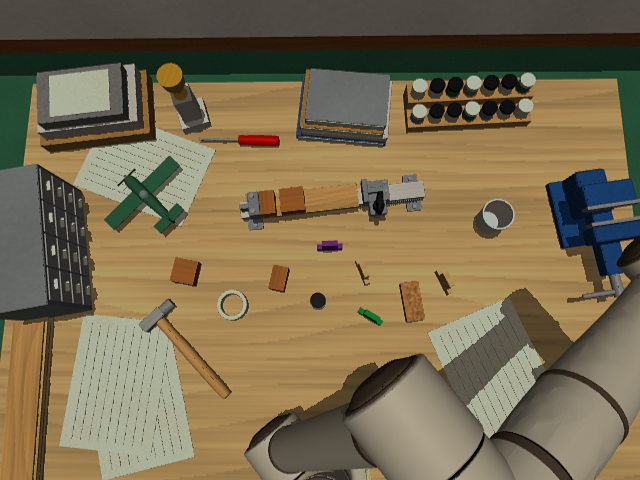

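View pics/scene0.png

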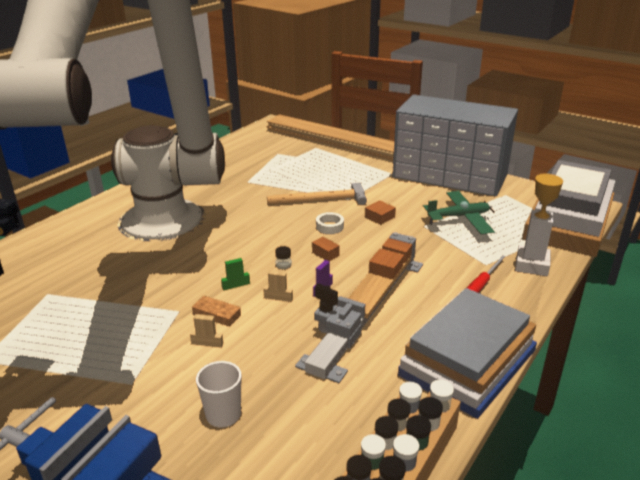

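The top view shows the clamp at (245–420, 190–215), with the sliding jaw and knob at (378,200). The loose square is at (185,271) and the loose oblong at (279,278).

There are four spacer-shaped candidates:
- **Plywood:** (362,272) and (443,282)
- **Purple:** (330,246)
- **Green:** (370,316)

The two plain plywood ones fit the description. The purple and green ones are the excluded look-alikes. Next I'll enlarge a crop to confirm and measure.

```bash
cat > h.py <<'E'
import numpy as np,cv2
from station import *
def pts(n,d):
    c=camera_params(n);K=c["intrinsics"];v,u=np.mgrid[:480,:640]
    P=np.stack([(u-K[0][2])/K[0][0]*d,(v-K[1][2])/K[1][1]*d,d],-1)
    return (P-np.array(c["t"]))@np.array(c["R"])
def ray(n,uv,z):
    c=camera_params(n);R=np.array(c["R"]);o=-R.T@c["t"]
    uv=np.atleast_2d(uv).astype(float);q=np.c_[uv,np.ones(len(uv))]@np.linalg.inv(c["intrinsics"]).T@R
    return (o+q*((z-o[2])/q[:,2])[:,None])[:,:2]
def proj(n,X):
    c=camera_params(n);q=np.array(c["R"])@X+c["t"];q=np.array(c["intrinsics"])@q;return q[:2]/q[2]
def rect(xy):
    r=cv2.minAreaRect((xy*1000).astype(np.float32));return np.round(r[0],1),np.round(r[1],1),round(r[2],1)
E
python3 - <<'E'
from h import *
top=np.load("top0.npz");sc=np.load("scene0.npz")
Pt=pts("top",top["d"]);Ps=pts("scene",sc["d"])
boxes={"square":(185,271,22),"oblong":(279,278,16),"sA":(362,272,14),"sB":(443,282,14)}
def near(P,c,r): return np.hypot(P[...,0]-c[0],P[...,1]-c[1])<r
for k,(u,v,r) in boxes.items():
    h={"sA":.065,"sB":.065}.get(k,.03)
    c=ray("top",(u,v),.02)[0]
    for n,P in(("top",Pt),("scene",Ps)):
        m=near(P,c,.06)&(abs(P[...,2]-h)<(.004 if h<.04 else .02))
        q=P[m]
        if len(q)>5: print(k,n,np.round(c,3),m.sum(),"z",np.percentile(q[:,2],[5,50,95]).round(4),rect(q[:,:2]))
# clamp: points by height
for n,P in(("top",Pt),("scene",Ps)):
    roi=(P[...,0]>.4)&(P[...,0]<.75)&(P[...,1]>-.35)&(P[...,1]<.25)
    for lo,hi in((.038,.048),(.068,.078),(.100,.112)):
        m=roi&(P[...,2]>lo)&(P[...,2]<hi)
        nn,l,s,ce=cv2.connectedComponentsWithStats(m.astype(np.uint8))
        for i in range(1,nn):
            if s[i,4]>15:q=P[l==i];print(n,lo,hi,s[i,4],ce[i].round(),q[:,2].mean().round(4),rect(q[:,:2]))
a=cv2.resize(top["p"][225:345,230:470],None,fx=3.2,fy=3.2,interpolation=cv2.INTER_CUBIC)
b=cv2.resize(top["p"][170:230,230:430],(768,230),interpolation=cv2.INTER_CUBIC)
cv2.imwrite("pics/crop1.png",np.vstack([a[:360],b])[:,:,::-1])
E
```

```text
square top [0.454 0.319] 514 z [0.027  0.0304 0.0333] (array([453.4, 318.5]), array([57.1, 56. ]), 79.1)
square scene [0.454 0.319] 266 z [0.0267 0.0297 0.0327] (array([456.5, 317.3]), array([59.3, 62.3]), 78.3)
oblong top [0.438 0.097] 343 z [0.0274 0.0305 0.0332] (array([437.5,  97.9]), array([35.9, 55.9]), 78.0)
oblong scene [0.438 0.097] 237 z [0.027  0.0293 0.0325] (array([439.9,  97.1]), array([39.5, 62.1]), 77.6)
sA top [ 0.452 -0.097] 104 z [0.0515 0.0652 0.0688] (array([452.6, -97.8]), array([35.3, 12.2]), 20.8)
sA scene [ 0.452 -0.097] 207 z [0.0465 0.0586 0.0663] (array([455.4, -96.7]), array([38. , 22.6]), 23.7)
sB top [ 0.429 -0.284] 124 z [0.0478 0.0646 0.068 ] (array([ 430.3, -285.8]), array([34.8, 13.2]), 25.4)
sB scene [ 0.429 -0.284] 255 z [0.0465 0.0593 0.0656] (array([ 432.2, -284.8]), array([38.8, 19.9]), 27.3)
top 0.038 0.048 1221 [330. 198.] 0.0434 (array([623.2, -12.1]), array([ 57.6, 155.7]), 6.6)
top 0.038 0.048 109 [278. 205.] 0.043 (array([608.8, 100.2]), array([57.5, 17.2]), 17.9)
top 0.038 0.048 23 [444. 282.] 0.0428 (array([ 427. , -280.9]), array([32.9
[... 690 characters left out ...]
ray([ 457.8, -100.6]), array([37.5, 14.2]), 33.6)
scene 0.038 0.048 36 [319. 320.] 0.0443 (array([ 599.3, -151.2]), array([26.7,  7.4]), 6.6)
scene 0.038 0.048 144 [343. 330.] 0.0431 (array([ 654.2, -142.3]), array([68.9, 36.4]), 54.0)
scene 0.038 0.048 81 [204. 328.] 0.0434 (array([ 434.5, -288. ]), array([38.4, 12.4]), 35.0)
scene 0.068 0.078 890 [393. 251.] 0.0728 (array([612.9, 100.7]), array([ 57.6, 134.2]), 6.4)
scene 0.068 0.078 250 [349. 305.] 0.0724 (array([ 643.8, -110.6]), array([47.9, 56.1]), 36.3)
scene 0.068 0.078 55 [326. 307.] 0.0731 (array([ 606.6, -141.1]), array([22.7, 10.9]), 25.4)
scene 0.1 0.112 169 [326. 290.] 0.1059 (array([ 602.5, -132.5]), array([17.4, 48. ]), 85.9)
```

View pics/crop1.png

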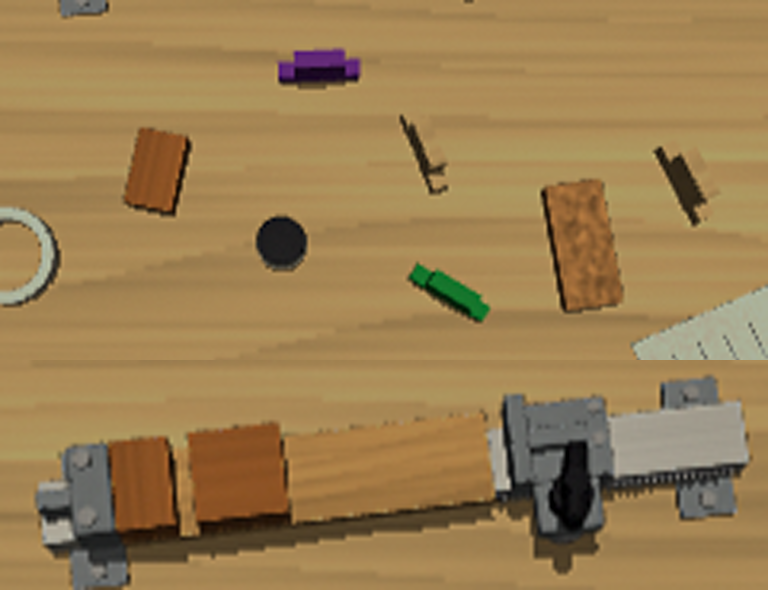

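The crop shows two plain plywood spacers, around (425,155) and (685,185) in crop pixels. The purple one at (318,66) and the green one at (448,293) are the look-alikes. I'll pick up the right-hand plywood spacer first.

```bash
cat >> h.py <<'E'
A=np.radians(6.8);O=np.array([624.3,-7.8])
CX=np.array([np.cos(A),np.sin(A)]);CY=np.array([-np.sin(A),np.cos(A)])
def cl(x,y): return (O+CX*x+CY*y)/1000
def step(p,yaw,xy,z,yaw1,n):
    d=np.r_[np.array(xy)-p[:2],z-p[2]];t=np.radians((yaw1-yaw+180)%360-180)/n
    ty=np.radians(yaw);tx=ty+np.pi/2  # tool z down: x = y x z
    # world shift = sum R(k t)[ux*a+uy*b]
    u=np.array([sum(np.exp(1j*(ty+np.pi/2+k*t)) for k in range(n)),sum(np.exp(1j*(ty+k*t)) for k in range(n))])
    M=np.array([u.real,u.imag]);ab=np.linalg.solve(M,d[:2])*100
    print(f"n={n} tx={ab[0]:.3f} ty={ab[1]:.3f} tz={-d[2]*100/n:.3f} az={-t:.4f}")
def go(*legs):
    s=sense();R=np.array(s["ee_rot"]);p=np.array(s["tcp_pos"])
    yaw=np.degrees(np.arctan2(R[1,1],R[0,1]));c=(p[:2]*1000-O)
    print("t",round(s["time_s"],2),"p",p.round(4),"yaw",round(yaw%360,2),"clamp",(c@CX).round(1),(c@CY).round(1),"F",np.round(s["wrist_force"],1),"M",np.round(s["moment"],2),"grip",round(s["gripper_width"]*87,1),np.round(s["gripper_force"],1),"j",np.round(s["joints"],0),"tilt",R[:2,2].round(4))
    for xy,z,yaw1,n in legs:
        step(p,yaw,xy,z,yaw1,n);p=np.r_[np.array(xy),z];yaw=yaw1
E
python3 -c "
from h import *
go(((.4315,-.2863),.10,115.4,9),((.4315,-.2863),.036,115.4,4))"
```

```text
t 0.1 p [ 0.2546 -0.5702  0.2215] yaw 114.04 clamp -433.7 -514.7 F [-0.6 -0.3 -0.8] M [-0.05  0.04 -0.01] grip 87.0 0.0 j [-51.  22.   0.  -0. -68. -15.] tilt [-0.0009  0.0018]
n=9 tx=-3.103 ty=2.048 tz=1.350 az=-0.0026
n=4 tx=-0.000 ty=0.000 tz=1.600 az=-0.0000
```

Request:
drive_tool --rows '[{"tx": -3.1, "ty": 2.05, "tz": 1.35, "az": -0.003, "claw": 5}, {"tx": -3.1, "ty": 2.05, "tz": 1.35, "az": -0.003, "claw": 5}, {"tx": -3.1, "ty": 2.05, "tz": 1.35, "az": -0.003, "claw": 5}, {"tx": -3.1, "ty": 2.05, "tz": 1.35, "az": -0.003, "claw": 5}, {"tx": -3.1, "ty": 2.05, "tz": 1.35, "az": -0.003, "claw": 5}, {"tx": -3.1, "ty": 2.05, "tz": 1.35, "az": -0.003, "claw": 5}, {"tx": -3.1, "ty": 2.05, "tz": 1.35, "az": -0.003, "claw": 5}, {"tx": -3.1, "ty": 2.05, "tz": 1.35, "az": -0.003, "claw": 5}, {"tx": -3.1, "ty": 2.05, "tz": 1.35, "az": -0.003, "claw": 5}, {"claw": 5}]'

```text
invalid input at $.rows[0]: expected keys tx, ty, tz, ax, ay, az, claw
```

```bash
python3 -c "
from h import *
go(((.4315,-.2863),.036,115.4,4))"
```

```text
t 0.1 p [ 0.2546 -0.5702  0.2215] yaw 114.04 clamp -433.7 -514.7 F [-0.6 -0.3 -0.8] M [-0.05  0.04 -0.01] grip 87.0 0.0 j [-51.  22.   0.  -0. -68. -15.] tilt [-0.0009  0.0018]
n=4 tx=-6.973 ty=4.618 tz=4.639 az=-0.0059
```

All keys are needed in each row.

Request:
drive_tool --rows '[{"tx": -3.1, "ty": 2.05, "tz": 1.35, "ax": 0, "ay": 0, "az": -0.003, "claw": 5}, {"tx": -3.1, "ty": 2.05, "tz": 1.35, "ax": 0, "ay": 0, "az": -0.003, "claw": 5}, {"tx": -3.1, "ty": 2.05, "tz": 1.35, "ax": 0, "ay": 0, "az": -0.003, "claw": 5}, {"tx": -3.1, "ty": 2.05, "tz": 1.35, "ax": 0, "ay": 0, "az": -0.003, "claw": 5}, {"tx": -3.1, "ty": 2.05, "tz": 1.35, "ax": 0, "ay": 0, "az": -0.003, "claw": 5}, {"tx": -3.1, "ty": 2.05, "tz": 1.35, "ax": 0, "ay": 0, "az": -0.003, "claw": 5}, {"tx": -3.1, "ty": 2.05, "tz": 1.35, "ax": 0, "ay": 0, "az": -0.003, "claw": 5}, {"tx": -3.1, "ty": 2.05, "tz": 1.35, "ax": 0, "ay": 0, "az": -0.003, "claw": 5}, {"tx": -3.1, "ty": 2.05, "tz": 1.35, "ax": 0, "ay": 0, "az": -0.003, "claw": 5}, {"tx": 0, "ty": 0, "tz": 0, "ax": 0, "ay": 0, "az": 0, "claw": 5}]'

```text
time_s: 0.93
tcp_pos: [0.4318, -0.2816, 0.0984]
ee_rot: [[-0.899, -0.437, -0.004], [-0.437, 0.899, 0.002], [0.003, 0.004, -1.0]]
wrist_force: [-0.4, -0.8, 0.5]
gripper_width: 0.576
gripper_force: 0.0
```

```bash
python3 -c "
from h import *
go(((.4315,-.2863),.036,115.4,4))"
```

```text
t 0.93 p [ 0.4318 -0.2816  0.0984] yaw 115.93 clamp -223.6 -249.1 F [-0.4 -0.8  0.5] M [-0.04  0.1   0.01] grip 50.1 0.0 j [-15.  19. -24.  -0. -47. -49.] tilt [-0.004   0.0023]
n=4 tx=0.058 ty=-0.103 tz=1.561 az=0.0023
```

Request:
drive_tool --rows '[{"tx": 0, "ty": 0, "tz": 1.6, "ax": 0, "ay": 0, "az": 0, "claw": 5}, {"tx": 0, "ty": 0, "tz": 1.6, "ax": 0, "ay": 0, "az": 0, "claw": 5}, {"tx": 0, "ty": 0, "tz": 0.6, "ax": 0, "ay": 0, "az": 0, "claw": 5}, {"tx": 0, "ty": 0, "tz": 0, "ax": 0, "ay": 0, "az": 0, "claw": 5}]'

```text
time_s: 1.27
tcp_pos: [0.4295, -0.286, 0.0614]
ee_rot: [[-0.902, -0.432, -0.004], [-0.432, 0.902, 0.001], [0.003, 0.003, -1.0]]
wrist_force: [-0.2, 0.6, 0.2]
gripper_width: 0.573
gripper_force: 0.0
```

```bash
python3 -c "
from h import *
go(((.4315,-.2863),.036,115.4,2))"
```

```text
t 1.27 p [ 0.4295 -0.286   0.0614] yaw 115.58 clamp -226.3 -253.2 F [-0.2  0.6  0.2] M [-0.03 -0.03  0.01] grip 49.9 0.0 j [-16.  22. -26.  -0. -42. -49.] tilt [-0.004   0.0014]
n=2 tx=-0.083 ty=-0.055 tz=1.272 az=0.0015
```

Request:
drive_tool --rows '[{"tx": -0.08, "ty": -0.05, "tz": 1.27, "ax": 0, "ay": 0, "az": 0, "claw": 5}, {"tx": -0.08, "ty": -0.05, "tz": 1.27, "ax": 0, "ay": 0, "az": 0, "claw": 5}, {"tx": 0, "ty": 0, "tz": 0, "ax": 0, "ay": 0, "az": 0, "claw": 5}, {"tx": 0, "ty": 0, "tz": 0, "ax": 0, "ay": 0, "az": 0, "claw": 0.5}, {"tx": 0, "ty": 0, "tz": 0, "ax": 0, "ay": 0, "az": 0, "claw": 0.5}, {"tx": 0, "ty": 0, "tz": 0, "ax": 0, "ay": 0, "az": 0, "claw": 0.5}, {"tx": 0, "ty": 0, "tz": 0, "ax": 0, "ay": 0, "az": 0, "claw": 0.5}, {"tx": 0, "ty": 0, "tz": 0, "ax": 0, "ay": 0, "az": 0, "claw": 0.5}]'

```text
time_s: 1.93
tcp_pos: [0.4331, -0.2867, 0.0383]
ee_rot: [[-0.902, -0.432, 0.001], [-0.432, 0.902, -0.0], [-0.001, -0.001, -1.0]]
wrist_force: [-0.3, 1.0, -1.2]
gripper_width: 0.282
gripper_force: 0.0
```

```bash
python3 -c "
from h import *
p=sense()['tcp_pos']
go((p[:2],.13,115.4,3),(cl(0,34),.13,96.8,9))"
```

```text
t 1.93 p [ 0.4331 -0.2867  0.0383] yaw 115.6 clamp -222.9 -254.3 F [-0.3  1.  -1.2] M [-0.03 -0.03 -0.05] grip 24.5 0.0 j [-16.  24. -27.   0. -38. -49.] tilt [ 0.0012 -0.0004]
n=3 tx=-0.000 ty=0.000 tz=-3.056 az=0.0012
n=9 tx=-3.024 ty=2.720 tz=-0.000 az=0.0361
```

Request:
drive_tool --rows '[{"tx": 0, "ty": 0, "tz": 0, "ax": 0, "ay": 0, "az": 0, "claw": 0.5}, {"tx": 0, "ty": 0, "tz": 0, "ax": 0, "ay": 0, "az": 0, "claw": 0.5}, {"tx": 0, "ty": 0, "tz": 0, "ax": 0, "ay": 0, "az": 0, "claw": 0.5}, {"tx": 0, "ty": 0, "tz": 0, "ax": 0, "ay": 0, "az": 0, "claw": 0.5}]'

```text
time_s: 2.27
tcp_pos: [0.4329, -0.2866, 0.0379]
ee_rot: [[-0.902, -0.432, 0.0], [-0.432, 0.902, -0.0], [-0.0, -0.0, -1.0]]
wrist_force: [0.0, 0.8, 1.8]
gripper_width: 0.132
gripper_force: 30.0
```

```bash
python3 -c "
from h import *
p=sense()['tcp_pos']
go((p[:2],.14,115.4,3),(cl(0,34),.14,96.8,9))"
```

```text
t 2.27 p [ 0.4329 -0.2866  0.0379] yaw 115.61 clamp -223.1 -254.2 F [0.  0.8 1.8] M [ 0.08  0.07 -0.02] grip 11.5 30.0 j [-16.  24. -27.   0. -38. -49.] tilt [ 0.0002 -0.0001]
n=3 tx=-0.000 ty=0.000 tz=-3.405 az=0.0012
n=9 tx=-3.026 ty=2.717 tz=-0.000 az=0.0361
```

Request:
drive_tool --rows '[{"tx": 0, "ty": 0, "tz": -3.8, "ax": 0, "ay": 0, "az": 0, "claw": 0.5}, {"tx": 0, "ty": 0, "tz": -3.8, "ax": 0, "ay": 0, "az": 0, "claw": 0.5}, {"tx": 0, "ty": 0, "tz": -3.8, "ax": 0, "ay": 0, "az": 0, "claw": 0.5}, {"tx": -3.4, "ty": 3.06, "tz": 0, "ax": 0, "ay": 0, "az": 0.04, "claw": 0.5}, {"tx": -3.4, "ty": 3.06, "tz": 0, "ax": 0, "ay": 0, "az": 0.04, "claw": 0.5}, {"tx": -3.4, "ty": 3.06, "tz": 0, "ax": 0, "ay": 0, "az": 0.04, "claw": 0.5}, {"tx": -3.4, "ty": 3.06, "tz": 0, "ax": 0, "ay": 0, "az": 0.04, "claw": 0.5}, {"tx": -3.4, "ty": 3.06, "tz": 0, "ax": 0, "ay": 0, "az": 0.04, "claw": 0.5}, {"tx": -3.4, "ty": 3.06, "tz": 0, "ax": 0, "ay": 0, "az": 0.04, "claw": 0.5}, {"tx": -3.4, "ty": 3.06, "tz": 0, "ax": 0, "ay": 0, "az": 0.04, "claw": 0.5}]'

```text
time_s: 3.1
tcp_pos: [0.5753, -0.031, 0.1517]
ee_rot: [[-0.986, -0.165, -0.0], [-0.165, 0.986, 0.0], [0.0, 0.0, -1.0]]
wrist_force: [1.4, -0.5, -0.2]
gripper_width: 0.134
gripper_force: 30.0
```

```bash
python3 -c "
from h import *
go((cl(1.3,34),.10,96.8,4))"
```

```text
t 3.1 p [ 0.5753 -0.031   0.1517] yaw 99.47 clamp -51.4 -17.2 F [ 1.4 -0.5 -0.2] M [-0.11 -0.13  0.  ] grip 11.7 30.0 j [ 13.  21. -12.  -0. -57. -94.] tilt [-0.0004  0.0001]
n=4 tx=-1.354 ty=1.241 tz=1.292 az=0.0117
```

Request:
drive_tool --rows '[{"tx": 0, "ty": 0, "tz": 0, "ax": 0, "ay": 0, "az": 0, "claw": 0.5}, {"tx": 0, "ty": 0, "tz": 0, "ax": 0, "ay": 0, "az": 0, "claw": 0.5}, {"tx": 0, "ty": 0, "tz": 0, "ax": 0, "ay": 0, "az": 0, "claw": 0.5}, {"tx": 0, "ty": 0, "tz": 0, "ax": 0, "ay": 0, "az": 0, "claw": 0.5}]'

```text
time_s: 3.43
tcp_pos: [0.5742, -0.0338, 0.1514]
ee_rot: [[-0.986, -0.165, -0.001], [-0.165, 0.986, -0.0], [0.001, 0.0, -1.0]]
wrist_force: [-0.2, -0.0, -0.9]
gripper_width: 0.134
gripper_force: 30.0
```

```bash
python3 -c "
from h import *
go((cl(1.3,34),.09,96.8,4))"
```

```text
t 3.43 p [ 0.5742 -0.0338  0.1514] yaw 99.51 clamp -52.9 -19.9 F [-0.2 -0.  -0.9] M [-0.12 -0.01 -0.05] grip 11.7 30.0 j [ 13.  21. -12.  -0. -57. -93.] tilt [-0.0011 -0.0002]
n=4 tx=-1.394 ty=1.307 tz=1.535 az=0.0118
```

Request:
drive_tool --rows '[{"tx": -1.4, "ty": 1.3, "tz": 1.5, "ax": 0, "ay": 0, "az": 0.012, "claw": 0.5}, {"tx": -1.4, "ty": 1.3, "tz": 1.5, "ax": 0, "ay": 0, "az": 0.012, "claw": 0.5}, {"tx": -1.4, "ty": 1.3, "tz": 1.5, "ax": 0, "ay": 0, "az": 0.012, "claw": 0.5}, {"tx": -1.4, "ty": 1.3, "tz": 1.5, "ax": 0, "ay": 0, "az": 0.012, "claw": 0.5}, {"tx": 0, "ty": 0, "tz": 0, "ax": 0, "ay": 0, "az": 0, "claw": 0.5}, {"tx": 0, "ty": 0, "tz": 0, "ax": 0, "ay": 0, "az": 0, "claw": 0.5}, {"tx": 0, "ty": 0, "tz": 0, "ax": 0, "ay": 0, "az": 0, "claw": 0.5}]'

```text
time_s: 4.02
tcp_pos: [0.6223, 0.0255, 0.0921]
ee_rot: [[-0.993, -0.117, -0.0], [-0.117, 0.993, -0.0], [0.0, -0.0, -1.0]]
wrist_force: [0.3, -0.3, -0.5]
gripper_width: 0.132
gripper_force: 30.0
```

```bash
python3 -c "
from h import *
go((cl(1.3,35),.0815,96.8,2))
p,d=capture('scene');P=pts('scene',d)
cv2.imwrite('pics/s2.png',cv2.resize(p[190:340,280:480],(800,600),interpolation=cv2.INTER_CUBIC)[:,:,::-1])
"
```

```text
t 4.02 p [0.6223 0.0255 0.0921] yaw 96.75 clamp 1.9 33.3 F [ 0.3 -0.3 -0.5] M [-0.05 -0.01  0.04] grip 11.5 30.0 j [  17.   28.   -9.    0.  -52. -100.] tilt [-0.     -0.0002]
n=2 tx=0.031 ty=0.086 tz=0.531 az=-0.0005
```

View pics/s2.png

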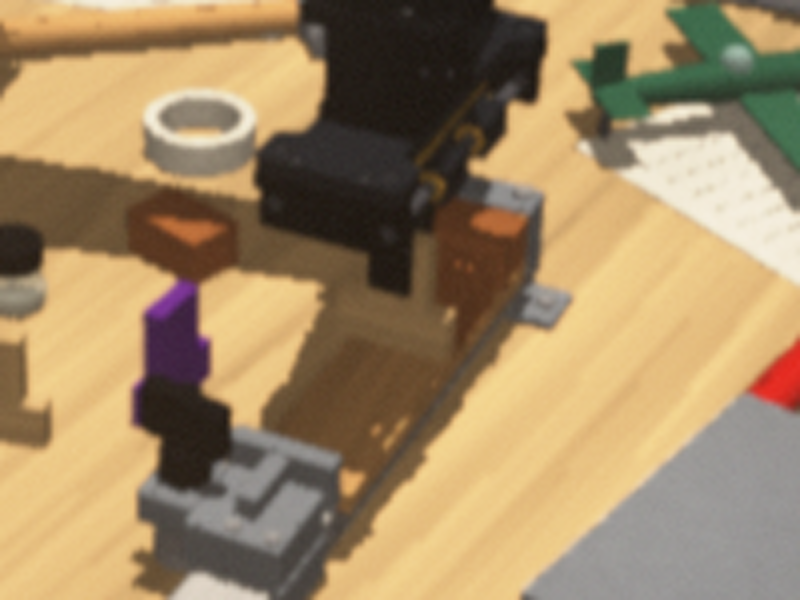

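The spacer is held upright over the batten, with its blade at about (390,320) in the crop, just in front of the glued block at (480,260). I'll lower it and push it towards the glued face.

Request:
drive_tool --rows '[{"tx": 0.06, "ty": 0, "tz": 0.5, "ax": 0, "ay": 0, "az": 0, "claw": 0.5}, {"tx": 0, "ty": 0, "tz": 0.5, "ax": 0, "ay": 0, "az": 0, "claw": 0.5}, {"tx": 0, "ty": 0.2, "tz": 0, "ax": 0, "ay": 0, "az": 0, "claw": 0.5}, {"tx": 0, "ty": 0.2, "tz": 0, "ax": 0, "ay": 0, "az": 0, "claw": 0.5}, {"tx": 0, "ty": 0.1, "tz": 0, "ax": 0, "ay": 0, "az": 0, "claw": 0.5}, {"tx": 0, "ty": 0, "tz": 0, "ax": 0, "ay": 0, "az": 0, "claw": 0.5}, {"tx": 0, "ty": 0, "tz": 0, "ax": 0, "ay": 0, "az": 0, "claw": 0.5}]'

```text
time_s: 4.65
tcp_pos: [0.6217, 0.0318, 0.0818]
ee_rot: [[-0.993, -0.119, 0.0], [-0.119, 0.993, 0.0], [-0.0, 0.0, -1.0]]
wrist_force: [-0.1, 0.2, -1.2]
gripper_width: 0.13
gripper_force: 30.0
```

```bash
python3 -c "
from h import *
go((cl(1.3,40),.0805,96.8,2))
"
```

```text
t 4.65 p [0.6217 0.0318 0.0818] yaw 96.83 clamp 2.1 39.7 F [-0.1  0.2 -1.2] M [ 0.02 -0.02  0.02] grip 11.3 30.0 j [  18.   29.  -10.    0.  -51. -101.] tilt [0.0004 0.0001]
n=2 tx=0.038 ty=0.016 tz=0.067 az=0.0003
```

Request:
drive_tool --rows '[{"tx": 0.06, "ty": 0.05, "tz": 0.04, "ax": 0, "ay": 0, "az": 0, "claw": 0.5}, {"tx": 0, "ty": 0.05, "tz": 0, "ax": 0, "ay": 0, "az": 0, "claw": 0.5}, {"tx": 0, "ty": 0.05, "tz": 0, "ax": 0, "ay": 0, "az": 0, "claw": 0.5}, {"tx": 0, "ty": 0, "tz": 0, "ax": 0, "ay": 0, "az": 0, "claw": 0.5}]'

```text
time_s: 4.98
tcp_pos: [0.6207, 0.0324, 0.0813]
ee_rot: [[-0.993, -0.119, -0.0], [-0.119, 0.993, -0.001], [0.0, -0.001, -1.0]]
wrist_force: [0.2, -2.6, -0.9]
gripper_width: 0.132
gripper_force: 30.0
```

```bash
python3 -c "
from h import *
go((cl(1.3,40),.0805,96.8,2))
"
```

```text
t 4.98 p [0.6207 0.0324 0.0813] yaw 96.81 clamp 1.2 40.3 F [ 0.2 -2.6 -0.9] M [-1.05 -0.32 -0.04] grip 11.5 30.0 j [  18.   29.  -10.    0.  -51. -101.] tilt [-0.0002 -0.0009]
n=2 tx=-0.003 ty=-0.017 tz=0.038 az=0.0001
```

Request:
drive_tool --rows '[{"tx": 0, "ty": 0, "tz": 0, "ax": 0, "ay": 0, "az": 0, "claw": 4}, {"tx": 0, "ty": 0, "tz": 0, "ax": 0, "ay": 0, "az": 0, "claw": 4}, {"tx": 0, "ty": 0, "tz": 0, "ax": 0, "ay": 0, "az": 0, "claw": 4}, {"tx": 0, "ty": 0, "tz": 0, "ax": 0, "ay": 0, "az": 0, "claw": 4}, {"tx": 0, "ty": 0, "tz": 0, "ax": 0, "ay": 0, "az": 0, "claw": 4}, {"tx": 0, "ty": 0, "tz": -1, "ax": 0, "ay": 0, "az": 0, "claw": 6}, {"tx": 0, "ty": 0, "tz": -3, "ax": 0, "ay": 0, "az": 0, "claw": 8.4}, {"tx": 0, "ty": 0, "tz": -3.5, "ax": 0, "ay": 0, "az": 0, "claw": 8.4}]'

```text
time_s: 5.65
tcp_pos: [0.6192, 0.0327, 0.1554]
ee_rot: [[-0.993, -0.118, -0.006], [-0.118, 0.993, -0.001], [0.006, -0.001, -1.0]]
wrist_force: [0.9, -0.3, 0.2]
gripper_width: 0.601
gripper_force: 0.0
```

```bash
python3 -c "
from h import *
go(((.4548,.318),.10,169.1,11),((.4548,.318),.008,169.1,3))
"
```

```text
t 5.65 p [0.6192 0.0327 0.1554] yaw 96.8 clamp -0.3 40.8 F [ 0.9 -0.3  0.2] M [ 0.05 -0.12  0.01] grip 52.3 0.0 j [  18.   25.   -5.   -0.  -60. -101.] tilt [-0.0055 -0.0013]
n=11 tx=-0.540 ty=3.154 tz=0.503 az=-0.1147
n=3 tx=-0.000 ty=-0.000 tz=3.067 az=-0.0000
```

Request:
drive_tool --rows '[{"tx": -0.54, "ty": 3.15, "tz": 0.4, "ax": 0, "ay": 0, "az": -0.115, "claw": 8.4}, {"tx": -0.54, "ty": 3.15, "tz": 0.4, "ax": 0, "ay": 0, "az": -0.115, "claw": 8.4}, {"tx": -0.54, "ty": 3.15, "tz": 0.4, "ax": 0, "ay": 0, "az": -0.115, "claw": 8.4}, {"tx": -0.54, "ty": 3.15, "tz": 0.4, "ax": 0, "ay": 0, "az": -0.115, "claw": 8.4}, {"tx": -0.54, "ty": 3.15, "tz": 0.4, "ax": 0, "ay": 0, "az": -0.115, "claw": 8.4}, {"tx": -0.54, "ty": 3.15, "tz": 0.4, "ax": 0, "ay": 0, "az": -0.115, "claw": 8.4}, {"tx": -0.54, "ty": 3.15, "tz": 0.4, "ax": 0, "ay": 0, "az": -0.115, "claw": 8.4}, {"tx": -0.54, "ty": 3.15, "tz": 0.4, "ax": 0, "ay": 0, "az": -0.115, "claw": 8.4}, {"tx": -0.54, "ty": 3.15, "tz": 0.4, "ax": 0, "ay": 0, "az": -0.115, "claw": 8.4}, {"tx": -0.54, "ty": 3.15, "tz": 0.4, "ax": 0, "ay": 0, "az": -0.115, "claw": 8.4}]'

```text
time_s: 6.48
tcp_pos: [0.4841, 0.3049, 0.1169]
ee_rot: [[-0.291, -0.957, 0.001], [-0.957, 0.291, 0.001], [-0.001, -0.001, -1.0]]
wrist_force: [-0.7, 1.0, -0.1]
gripper_width: 0.965
gripper_force: 0.0
```

Request:
drive_tool --rows '[{"tx": -0.54, "ty": 3.15, "tz": 0.5, "ax": 0, "ay": 0, "az": -0.115, "claw": 8.4}, {"tx": 0, "ty": 0, "tz": 0, "ax": 0, "ay": 0, "az": 0, "claw": 8.4}, {"tx": 0, "ty": 0, "tz": 0, "ax": 0, "ay": 0, "az": 0, "claw": 8.4}, {"tx": 0, "ty": 0, "tz": 0, "ax": 0, "ay": 0, "az": 0, "claw": 8.4}]'

```text
time_s: 6.82
tcp_pos: [0.4567, 0.3182, 0.1122]
ee_rot: [[-0.186, -0.983, 0.001], [-0.983, 0.186, 0.001], [-0.001, -0.001, -1.0]]
wrist_force: [-0.0, -0.0, 0.3]
gripper_width: 0.969
gripper_force: 0.0
```

```bash
python3 -c "
from h import *
go(((.4548,.318),.008,169.1,4))
"
```

```text
t 6.82 p [0.4567 0.3182 0.1122] yaw 169.29 clamp -127.8 343.5 F [-0.  -0.   0.3] M [ 0.08  0.04 -0.01] grip 84.3 0.0 j [ 52.  21. -18.   0. -51. -62.] tilt [0.0013 0.001 ]
n=4 tx=0.013 ty=0.046 tz=2.604 az=0.0008
```

Request:
drive_tool --rows '[{"tx": 0.02, "ty": 0.05, "tz": 2.6, "ax": 0, "ay": 0, "az": 0, "claw": 8.4}, {"tx": 0.02, "ty": 0.05, "tz": 2.6, "ax": 0, "ay": 0, "az": 0, "claw": 8.4}, {"tx": 0.02, "ty": 0.05, "tz": 2.6, "ax": 0, "ay": 0, "az": 0, "claw": 8.4}, {"tx": 0, "ty": 0.05, "tz": 2.4, "ax": 0, "ay": 0, "az": 0, "claw": 8.4}, {"tx": 0, "ty": 0, "tz": 0, "ax": 0, "ay": 0, "az": 0, "claw": 8.4}, {"tx": 0, "ty": 0, "tz": 0, "ax": 0, "ay": 0, "az": 0, "claw": 5}, {"tx": 0, "ty": 0, "tz": 0, "ax": 0, "ay": 0, "az": 0, "claw": 5}, {"tx": 0, "ty": 0, "tz": 0, "ax": 0, "ay": 0, "az": 0, "claw": 5}, {"tx": 0, "ty": 0, "tz": 0, "ax": 0, "ay": 0, "az": 0, "claw": 5}, {"tx": 0, "ty": 0, "tz": 0, "ax": 0, "ay": 0, "az": 0, "claw": 5}]'

```text
time_s: 7.65
tcp_pos: [0.4548, 0.3181, 0.0106]
ee_rot: [[-0.186, -0.983, 0.002], [-0.983, 0.186, 0.002], [-0.002, -0.001, -1.0]]
wrist_force: [-0.5, -0.1, 0.5]
gripper_width: 0.674
gripper_force: 0.0
```

Request:
drive_tool --rows '[{"tx": 0, "ty": 0, "tz": 0, "ax": 0, "ay": 0, "az": 0, "claw": 5}, {"tx": 0, "ty": 0, "tz": 0, "ax": 0, "ay": 0, "az": 0, "claw": 5}, {"tx": 0, "ty": 0, "tz": 0, "ax": 0, "ay": 0, "az": 0, "claw": 5}]'

```text
time_s: 7.9
tcp_pos: [0.4547, 0.3179, 0.0104]
ee_rot: [[-0.186, -0.983, 0.001], [-0.983, 0.186, 0.001], [-0.001, -0.001, -1.0]]
wrist_force: [-1.4, -0.0, 6.2]
gripper_width: 0.636
gripper_force: 30.0
```

```bash
python3 -c "
from h import *
p=sense()['tcp_pos']
go((p[:2],.16,169.3,4),(cl(0,-10),.16,186.8,12))
"
```

```text
t 7.9 p [0.4547 0.3179 0.0104] yaw 169.31 clamp -129.9 343.5 F [-1.4 -0.   6.2] M [-0.13  0.34 -0.1 ] grip 55.4 30.0 j [ 52.  29. -24.   0. -37. -62.] tilt [0.0014 0.0012]
n=4 tx=-0.000 ty=-0.000 tz=-3.740 az=0.0000
n=12 tx=2.738 ty=-1.559 tz=-0.000 az=-0.0255
```

Request:
drive_tool --rows '[{"tx": 0, "ty": 0, "tz": -3.7, "ax": 0, "ay": 0, "az": 0, "claw": 5}, {"tx": 0, "ty": 0, "tz": -3.7, "ax": 0, "ay": 0, "az": 0, "claw": 5}, {"tx": 0, "ty": 0, "tz": -3.7, "ax": 0, "ay": 0, "az": 0, "claw": 5}, {"tx": 0, "ty": 0, "tz": -3.7, "ax": 0, "ay": 0, "az": 0, "claw": 5}, {"tx": 3.28, "ty": -1.87, "tz": 0, "ax": 0, "ay": 0, "az": -0.031, "claw": 5}, {"tx": 3.28, "ty": -1.87, "tz": 0, "ax": 0, "ay": 0, "az": -0.031, "claw": 5}, {"tx": 3.28, "ty": -1.87, "tz": 0, "ax": 0, "ay": 0, "az": -0.031, "claw": 5}, {"tx": 3.28, "ty": -1.87, "tz": 0, "ax": 0, "ay": 0, "az": -0.031, "claw": 5}, {"tx": 3.28, "ty": -1.87, "tz": 0, "ax": 0, "ay": 0, "az": -0.031, "claw": 5}, {"tx": 3.28, "ty": -1.87, "tz": 0, "ax": 0, "ay": 0, "az": -0.031, "claw": 5}]'

```text
time_s: 8.73
tcp_pos: [0.5439, 0.1081, 0.1572]
ee_rot: [[0.001, -1.0, -0.001], [-1.0, -0.001, 0.0], [-0.0, 0.001, -1.0]]
wrist_force: [0.6, 1.3, -0.3]
gripper_width: 0.643
gripper_force: 30.0
```

Request:
drive_tool --rows '[{"tx": 3.28, "ty": -1.87, "tz": 0, "ax": 0, "ay": 0, "az": -0.031, "claw": 5}, {"tx": 3.28, "ty": -1.87, "tz": 0, "ax": 0, "ay": 0, "az": -0.031, "claw": 5}, {"tx": 3.28, "ty": -1.87, "tz": 0, "ax": 0, "ay": 0, "az": -0.031, "claw": 5}, {"tx": 3.28, "ty": -1.87, "tz": 0, "ax": 0, "ay": 0, "az": -0.031, "claw": 5}, {"tx": 0, "ty": 0, "tz": 0, "ax": 0, "ay": 0, "az": 0, "claw": 5}, {"tx": 0, "ty": 0, "tz": 0, "ax": 0, "ay": 0, "az": 0, "claw": 5}, {"tx": 0, "ty": 0, "tz": 0, "ax": 0, "ay": 0, "az": 0, "claw": 5}, {"tx": 0, "ty": 0, "tz": 0, "ax": 0, "ay": 0, "az": 0, "claw": 5}]'

```text
time_s: 9.4
tcp_pos: [0.6239, -0.0168, 0.1571]
ee_rot: [[0.124, -0.992, -0.001], [-0.992, -0.124, 0.0], [-0.0, 0.001, -1.0]]
wrist_force: [0.5, 0.4, -1.2]
gripper_width: 0.638
gripper_force: 30.0
```

```bash
python3 -c "
from h import *
go((cl(0,0),.062,186.8,4))
"
```

```text
t 9.4 p [ 0.6239 -0.0168  0.1571] yaw 187.11 clamp -1.4 -8.9 F [ 0.5  0.4 -1.2] M [-0.01  0.09 -0.05] grip 55.5 30.0 j [ 13.  25.  -5.  -0. -60.  -6.] tilt [-0.0008  0.0002]
n=4 tx=-0.221 ty=-0.037 tz=2.377 az=0.0013
```

Request:
drive_tool --rows '[{"tx": -0.2, "ty": -0.04, "tz": 2.35, "ax": 0, "ay": 0, "az": 0.001, "claw": 5}, {"tx": -0.2, "ty": -0.04, "tz": 2.35, "ax": 0, "ay": 0, "az": 0.001, "claw": 5}, {"tx": -0.2, "ty": -0.04, "tz": 2.35, "ax": 0, "ay": 0, "az": 0.001, "claw": 5}, {"tx": -0.2, "ty": -0.04, "tz": 2.35, "ax": 0, "ay": 0, "az": 0.001, "claw": 5}, {"tx": 0, "ty": 0, "tz": 0, "ax": 0, "ay": 0, "az": 0, "claw": 5}, {"tx": 0, "ty": 0, "tz": 0, "ax": 0, "ay": 0, "az": 0, "claw": 5}, {"tx": 0, "ty": 0, "tz": 0, "ax": 0, "ay": 0, "az": 0, "claw": 5}]'

```text
time_s: 9.98
tcp_pos: [0.6262, -0.0087, 0.0649]
ee_rot: [[0.121, -0.993, 0.003], [-0.993, -0.121, -0.0], [0.0, -0.003, -1.0]]
wrist_force: [0.3, -0.2, 0.6]
gripper_width: 0.64
gripper_force: 30.0
```

```bash
python3 -c "
from h import *
go((cl(0,0),.0545,186.8,2))
p,d=capture('scene');P=pts('scene',d);C=(P[...,:2]*1000-O)@np.c_[CX,CY]
for lo,hi,y0,y1 in((.066,.076,50,98),(.045,.080,-27,26),(.038,.046,-70,-32)):
  for yy in np.linspace(y0,y1,7)[:-1]:
    m=(P[...,2]>lo)&(P[...,2]<hi)&(C[...,1]>yy)&(C[...,1]<yy+(y1-y0)/6)&(abs(C[...,0])<42)
    x=C[...,0][m]; print(round(yy),m.sum(),np.percentile(x,[1,5,50,95,99]).round(1) if m.sum()>5 else '')
cv2.imwrite('pics/s3.png',cv2.resize(p[190:340,280:480],(800,600),interpolation=cv2.INTER_CUBIC)[:,:,::-1])
"
```

```text
t 9.98 p [ 0.6262 -0.0087  0.0649] yaw 186.93 clamp 1.8 -1.1 F [ 0.3 -0.2  0.6] M [0.02 0.05 0.02] grip 55.6 30.0 j [ 14.  30. -11.   0. -49.  -7.] tilt [ 0.0025 -0.0001]
n=2 tx=-0.057 ty=0.091 tz=0.522 az=0.0011
50 5 
58 5 
66 5 
74 2 
82 1 
90 3 
-27 172 [-24.9 -21.8   4.1  30.6  31.3]
-18 42 [-34.4 -34.   30.7  39.5  39.8]
-9 25 [-31.5 -31.1  32.4  39.2  39.6]
0 10 [37.6 37.7 38.8 39.5 39.6]
8 4 
17 1 
-70 15 [19.1 19.7 24.8 28.6 28.7]
-64 16 [16.9 17.2 21.4 29.3 29.8]
-57 26 [-21.4 -11.9  18.4  29.2  29.4]
-51 53 [-26.6 -21.8   4.8  28.3  29.4]
-45 54 [-25.3 -24.2  -1.   25.9  28.3]
-38 59 [-26.5 -22.8   1.3  27.9  29.2]
```

View pics/s3.png

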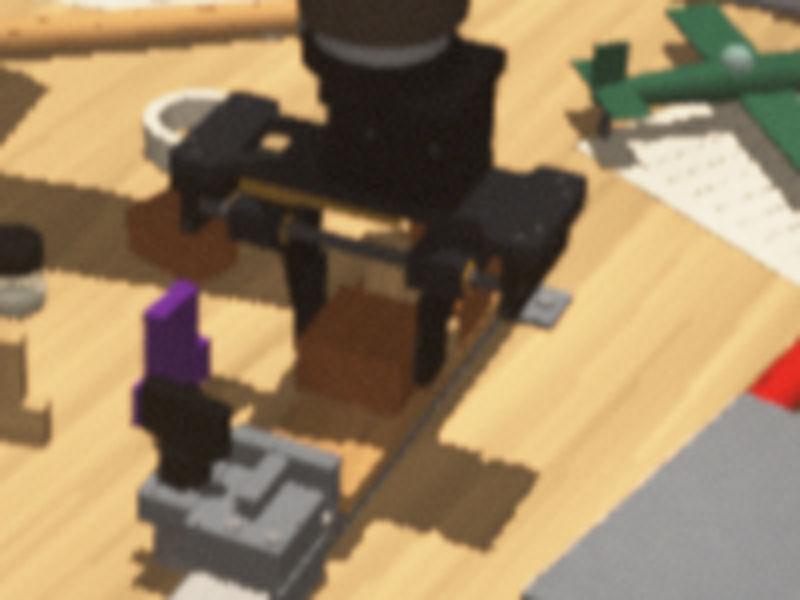

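The block hangs level above the batten at (360,350) in the crop, clear of the spacer behind it. I'll shift it 1.8 mm to -x, lower it, and slide it to contact.

Request:
drive_tool --rows '[{"tx": 0, "ty": 0.17, "tz": 0.5, "ax": 0, "ay": 0, "az": 0.002, "claw": 5}, {"tx": 0, "ty": 0, "tz": 0.5, "ax": 0, "ay": 0, "az": 0, "claw": 5}, {"tx": 0, "ty": 0, "tz": 0.05, "ax": 0, "ay": 0, "az": 0, "claw": 5}, {"tx": 0, "ty": 0, "tz": 0, "ax": 0, "ay": 0, "az": 0, "claw": 5}, {"tx": -0.2, "ty": 0, "tz": 0, "ax": 0, "ay": 0, "az": 0, "claw": 5}, {"tx": -0.2, "ty": 0, "tz": 0, "ax": 0, "ay": 0, "az": 0, "claw": 5}, {"tx": -0.1, "ty": 0, "tz": 0, "ax": 0, "ay": 0, "az": 0, "claw": 5}, {"tx": 0, "ty": 0, "tz": 0, "ax": 0, "ay": 0, "az": 0, "claw": 5}]'

```text
time_s: 10.7
tcp_pos: [0.6235, -0.0049, 0.0535]
ee_rot: [[0.117, -0.993, 0.001], [-0.993, -0.117, -0.0], [0.0, -0.001, -1.0]]
wrist_force: [-0.0, -1.4, 4.4]
gripper_width: 0.637
gripper_force: 30.0
```

```bash
python3 -c "
from h import *
go((cl(0,6.3),.0535,186.8,2))
"
```

```text
t 10.7 p [ 0.6235 -0.0049  0.0535] yaw 186.73 clamp -0.4 2.9 F [-0.  -1.4  4.4] M [-0.49  0.14  0.03] grip 55.4 30.0 j [ 14.  31. -11.   0. -47.  -8.] tilt [ 0.0012 -0.0003]
n=2 tx=-0.168 ty=-0.020 tz=-0.002 az=-0.0006
```

Request:
drive_tool --rows '[{"tx": -0.1, "ty": -0.03, "tz": -0.03, "ax": 0, "ay": 0, "az": 0, "claw": 5}, {"tx": -0.1, "ty": 0, "tz": 0, "ax": 0, "ay": 0, "az": 0, "claw": 5}, {"tx": -0.08, "ty": 0, "tz": 0, "ax": 0, "ay": 0, "az": 0, "claw": 5}, {"tx": 0, "ty": 0, "tz": 0, "ax": 0, "ay": 0, "az": 0, "claw": 5}, {"tx": 0, "ty": 0, "tz": 0, "ax": 0, "ay": 0, "az": 0, "claw": 5}]'

```text
time_s: 11.12
tcp_pos: [0.6234, -0.0025, 0.0535]
ee_rot: [[0.117, -0.993, 0.001], [-0.993, -0.117, -0.001], [0.001, -0.001, -1.0]]
wrist_force: [0.4, -4.4, 5.2]
gripper_width: 0.638
gripper_force: 30.0
```

```bash
python3 -c "
from h import *
go((cl(0,6.3),.0535,186.8,2))
"
```

```text
t 11.12 p [ 0.6234 -0.0025  0.0535] yaw 186.72 clamp -0.3 5.3 F [ 0.4 -4.4  5.2] M [-1.18 -0.08  0.02] grip 55.5 30.0 j [ 15.  31. -11.   0. -47.  -8.] tilt [ 0.0007 -0.0007]
n=2 tx=-0.049 ty=-0.016 tz=-0.001 az=-0.0007
```

Request:
drive_tool --rows '[{"tx": 0, "ty": 0, "tz": 0, "ax": 0, "ay": 0, "az": 0, "claw": 8}, {"tx": 0, "ty": 0, "tz": 0, "ax": 0, "ay": 0, "az": 0, "claw": 8}, {"tx": 0, "ty": 0, "tz": 0, "ax": 0, "ay": 0, "az": 0, "claw": 8}, {"tx": 0, "ty": 0, "tz": 0, "ax": 0, "ay": 0, "az": 0, "claw": 8}, {"tx": 0, "ty": 0, "tz": -1, "ax": 0, "ay": 0, "az": 0, "claw": 8}, {"tx": 0, "ty": 0, "tz": -3, "ax": 0, "ay": 0, "az": 0, "claw": 8}, {"tx": 0, "ty": 0, "tz": -3.5, "ax": 0, "ay": 0, "az": 0, "claw": 6}, {"tx": 0, "ty": 0, "tz": -3, "ax": 0, "ay": 0, "az": 0, "claw": 6}, {"tx": 0, "ty": 0, "tz": 0, "ax": 0, "ay": 0, "az": 0, "claw": 6}, {"tx": 0, "ty": 0, "tz": 0, "ax": 0, "ay": 0, "az": 0, "claw": 6}]'

```text
time_s: 11.95
tcp_pos: [0.6242, -0.0015, 0.1612]
ee_rot: [[0.117, -0.993, 0.006], [-0.993, -0.117, 0.002], [-0.001, -0.006, -1.0]]
wrist_force: [0.1, -0.4, -1.5]
gripper_width: 0.728
gripper_force: 0.0
```

```bash
python3 -c "
from h import *
go(((.454,-.0983),.12,111.5,11),((.454,-.0983),.038,111.5,3))
"
```

```text
t 11.95 p [ 0.6242 -0.0015  0.1612] yaw 186.71 clamp 0.7 6.2 F [ 0.1 -0.4 -1.5] M [0.02 0.12 0.05] grip 63.3 0.0 j [ 15.  24.  -5.  -0. -60.  -8.] tilt [0.0056 0.0016]
n=11 tx=1.607 ty=1.040 tz=0.374 az=0.1193
n=3 tx=-0.000 ty=0.000 tz=2.733 az=-0.0000
```

Request:
drive_tool --rows '[{"tx": 1.6, "ty": 1.04, "tz": 0.3, "ax": 0, "ay": 0, "az": 0.119, "claw": 5}, {"tx": 1.6, "ty": 1.04, "tz": 0.3, "ax": 0, "ay": 0, "az": 0.119, "claw": 5}, {"tx": 1.6, "ty": 1.04, "tz": 0.3, "ax": 0, "ay": 0, "az": 0.119, "claw": 5}, {"tx": 1.6, "ty": 1.04, "tz": 0.3, "ax": 0, "ay": 0, "az": 0.119, "claw": 5}, {"tx": 1.6, "ty": 1.04, "tz": 0.3, "ax": 0, "ay": 0, "az": 0.119, "claw": 5}, {"tx": 1.6, "ty": 1.04, "tz": 0.3, "ax": 0, "ay": 0, "az": 0.119, "claw": 5}, {"tx": 1.6, "ty": 1.04, "tz": 0.3, "ax": 0, "ay": 0, "az": 0.119, "claw": 5}, {"tx": 1.6, "ty": 1.04, "tz": 0.3, "ax": 0, "ay": 0, "az": 0.119, "claw": 5}, {"tx": 1.6, "ty": 1.04, "tz": 0.3, "ax": 0, "ay": 0, "az": 0.119, "claw": 5}, {"tx": 1.6, "ty": 1.04, "tz": 0.3, "ax": 0, "ay": 0, "az": 0.119, "claw": 5}]'

```text
time_s: 12.78
tcp_pos: [0.4701, -0.1004, 0.1267]
ee_rot: [[-0.882, -0.471, -0.003], [-0.471, 0.882, 0.0], [0.003, 0.001, -1.0]]
wrist_force: [-1.3, 0.3, -0.1]
gripper_width: 0.576
gripper_force: 0.0
```

Request:
drive_tool --rows '[{"tx": 1.6, "ty": 1.04, "tz": 0.3, "ax": 0, "ay": 0, "az": 0.119, "claw": 5}, {"tx": 0, "ty": 0, "tz": 2.5, "ax": 0, "ay": 0, "az": 0, "claw": 5}, {"tx": 0, "ty": 0, "tz": 2, "ax": 0, "ay": 0, "az": 0, "claw": 5}, {"tx": 0, "ty": 0, "tz": 0, "ax": 0, "ay": 0, "az": 0, "claw": 5}, {"tx": 0, "ty": 0, "tz": 0, "ax": 0, "ay": 0, "az": 0, "claw": 5}, {"tx": 0, "ty": 0, "tz": 0, "ax": 0, "ay": 0, "az": 0, "claw": 5}]'

```text
time_s: 13.28
tcp_pos: [0.4536, -0.0985, 0.0804]
ee_rot: [[-0.929, -0.37, 0.0], [-0.37, 0.929, -0.0], [0.0, -0.0, -1.0]]
wrist_force: [-0.2, 0.5, -0.5]
gripper_width: 0.575
gripper_force: 0.0
```

```bash
python3 -c "
from h import *
go(((.454,-.0983),.037,111.5,2))
p,d=capture('top');P=pts('top',d);C=(P[...,:2]*1000-O)@np.c_[CX,CY]
m=(P[...,2]>.066)&(P[...,2]<.08)&(abs(C[...,0])<40)
for a,b in((-30,40),(40,110)):
  q=C[m&(C[...,1]>a)&(C[...,1]<b)];print(len(q),rect(q/1000))
q=C[(P[...,2]>.09)&(P[...,2]<.115)&(abs(C[...,0])<40)&(C[...,1]>0)&(C[...,1]<80)];print(len(q),rect(q/1000))
"
```

```text
t 13.28 p [ 0.4536 -0.0985  0.0804] yaw 111.73 clamp -180.2 -69.8 F [-0.2  0.5 -0.5] M [-0.03 -0.09 -0.01] grip 50.0 0.0 j [  8.  16. -32.   0. -41. -76.] tilt [ 0.0001 -0.0003]
n=2 tx=-0.023 ty=0.001 tz=2.171 az=0.0020
601 (array([-2.4,  9.2]), array([60.9, 58. ]), 89.6)
602 (array([-2.1, 71.8]), array([58.4, 61.9]), 1.3)
96 (array([-0.8, 40.6]), array([11.8, 37.4]), 89.6)
```

Request:
drive_tool --rows '[{"tx": -0.07, "ty": 0, "tz": 2.1, "ax": 0, "ay": 0, "az": 0, "claw": 5}, {"tx": -0.07, "ty": 0, "tz": 2.1, "ax": 0, "ay": 0, "az": 0, "claw": 4}, {"tx": 0, "ty": 0, "tz": 0, "ax": 0, "ay": 0, "az": 0, "claw": 0.5}, {"tx": 0, "ty": 0, "tz": 0, "ax": 0, "ay": 0, "az": 0, "claw": 0.5}, {"tx": 0, "ty": 0, "tz": 0, "ax": 0, "ay": 0, "az": 0, "claw": 0.5}, {"tx": 0, "ty": 0, "tz": 0, "ax": 0, "ay": 0, "az": 0, "claw": 0.5}, {"tx": 0, "ty": 0, "tz": 0, "ax": 0, "ay": 0, "az": 0, "claw": 0.5}, {"tx": 0, "ty": 0, "tz": 0, "ax": 0, "ay": 0, "az": 0, "claw": 0.5}, {"tx": 0, "ty": 0, "tz": 0, "ax": 0, "ay": 0, "az": 0, "claw": 0.5}, {"tx": 0, "ty": 0, "tz": 0, "ax": 0, "ay": 0, "az": 0, "claw": 0.5}]'

```text
time_s: 14.17
tcp_pos: [0.455, -0.0979, 0.039]
ee_rot: [[-0.929, -0.37, 0.002], [-0.37, 0.929, -0.0], [-0.001, -0.001, -1.0]]
wrist_force: [-0.4, 0.2, 5.4]
gripper_width: 0.136
gripper_force: 30.0
```

```bash
python3 -c "
from h import *
p=sense()['tcp_pos']
go((p[:2],.155,111.5,3),(cl(0,-36),.155,96.8,5))
"
```

```text
t 14.17 p [ 0.455  -0.0979  0.039 ] yaw 111.72 clamp -178.7 -69.5 F [-0.4  0.2  5.4] M [ 0.27  0.3  -0.03] grip 11.8 30.0 j [  8.  20. -35.   0. -35. -76.] tilt [ 0.0016 -0.    ]
n=3 tx=-0.000 ty=0.000 tz=-3.868 az=0.0013
n=5 tx=-3.645 ty=0.113 tz=-0.000 az=0.0513
```

Request:
drive_tool --rows '[{"tx": 0, "ty": 0, "tz": -3.85, "ax": 0, "ay": 0, "az": 0, "claw": 0.5}, {"tx": 0, "ty": 0, "tz": -3.85, "ax": 0, "ay": 0, "az": 0, "claw": 0.5}, {"tx": 0, "ty": 0, "tz": -3.85, "ax": 0, "ay": 0, "az": 0, "claw": 0.5}, {"tx": -3.6, "ty": 0.11, "tz": 0, "ax": 0, "ay": 0, "az": 0.051, "claw": 0.5}, {"tx": -3.6, "ty": 0.11, "tz": 0, "ax": 0, "ay": 0, "az": 0.051, "claw": 0.5}, {"tx": -3.6, "ty": 0.11, "tz": 0, "ax": 0, "ay": 0, "az": 0.051, "claw": 0.5}, {"tx": -3.6, "ty": 0.11, "tz": 0, "ax": 0, "ay": 0, "az": 0.051, "claw": 0.5}, {"tx": -3.6, "ty": 0.11, "tz": 0, "ax": 0, "ay": 0, "az": 0.051, "claw": 0.5}, {"tx": 0, "ty": 0, "tz": 0, "ax": 0, "ay": 0, "az": 0, "claw": 0.5}, {"tx": 0, "ty": 0, "tz": 0, "ax": 0, "ay": 0, "az": 0, "claw": 0.5}]'

```text
time_s: 15.0
tcp_pos: [0.6263, -0.0432, 0.1518]
ee_rot: [[-0.992, -0.124, -0.002], [-0.124, 0.992, -0.0], [0.002, 0.0, -1.0]]
wrist_force: [-0.7, 1.3, -0.6]
gripper_width: 0.135
gripper_force: 30.0
```

Request:
drive_tool --rows '[{"tx": 0, "ty": 0, "tz": 0, "ax": 0, "ay": 0, "az": 0, "claw": 0.5}, {"tx": 0, "ty": 0, "tz": 0, "ax": 0, "ay": 0, "az": 0, "claw": 0.5}]'

```text
time_s: 15.17
tcp_pos: [0.6244, -0.0439, 0.1534]
ee_rot: [[-0.992, -0.123, -0.001], [-0.123, 0.992, -0.0], [0.001, 0.0, -1.0]]
wrist_force: [0.6, 0.2, -1.1]
gripper_width: 0.134
gripper_force: 30.0
```

```bash
python3 -c "
from h import *
go((cl(0,-34),.09,96.8,4))
"
```

```text
t 15.17 p [ 0.6244 -0.0439  0.1534] yaw 97.09 clamp -4.1 -35.9 F [ 0.6  0.2 -1.1] M [-0.01  0.04 -0.01] grip 11.6 30.0 j [ 11.  25.  -5.  -0. -60. -94.] tilt [-0.0011 -0.    ]
n=4 tx=-0.104 ty=0.047 tz=1.586 az=0.0013
```

Request:
drive_tool --rows '[{"tx": -0.1, "ty": 0.05, "tz": 1.58, "ax": 0, "ay": 0, "az": 0.001, "claw": 0.5}, {"tx": -0.1, "ty": 0.05, "tz": 1.58, "ax": 0, "ay": 0, "az": 0.001, "claw": 0.5}, {"tx": -0.1, "ty": 0.05, "tz": 1.58, "ax": 0, "ay": 0, "az": 0.001, "claw": 0.5}, {"tx": -0.1, "ty": 0.05, "tz": 1.58, "ax": 0, "ay": 0, "az": 0.001, "claw": 0.5}, {"tx": 0, "ty": 0, "tz": 0, "ax": 0, "ay": 0, "az": 0, "claw": 0.5}, {"tx": 0, "ty": 0, "tz": 0, "ax": 0, "ay": 0, "az": 0, "claw": 0.5}, {"tx": 0, "ty": 0, "tz": 0, "ax": 0, "ay": 0, "az": 0, "claw": 0.5}]'

```text
time_s: 15.75
tcp_pos: [0.6296, -0.0414, 0.0918]
ee_rot: [[-0.993, -0.12, 0.002], [-0.12, 0.993, -0.0], [-0.002, -0.0, -1.0]]
wrist_force: [-0.0, 0.4, -0.6]
gripper_width: 0.133
gripper_force: 30.0
```

```bash
python3 -c "
from h import *
go((cl(0,-34),.082,96.8,2))
"
```

```text
t 15.75 p [ 0.6296 -0.0414  0.0918] yaw 96.88 clamp 1.3 -34.0 F [-0.   0.4 -0.6] M [0.02 0.01 0.  ] grip 11.6 30.0 j [ 11.  29.  -8.   0. -53. -94.] tilt [ 0.0019 -0.0001]
n=2 tx=0.066 ty=-0.001 tz=0.491 az=0.0007
```

Request:
drive_tool --rows '[{"tx": 0.06, "ty": 0, "tz": 0.48, "ax": 0, "ay": 0, "az": 0.001, "claw": 0.5}, {"tx": 0.05, "ty": 0, "tz": 0.48, "ax": 0, "ay": 0, "az": 0, "claw": 0.5}, {"tx": 0, "ty": 0.15, "tz": 0, "ax": 0, "ay": 0, "az": 0, "claw": 0.5}, {"tx": 0, "ty": 0.15, "tz": 0, "ax": 0, "ay": 0, "az": 0, "claw": 0.5}, {"tx": 0, "ty": 0.1, "tz": 0, "ax": 0, "ay": 0, "az": 0, "claw": 0.5}, {"tx": 0, "ty": 0, "tz": 0, "ax": 0, "ay": 0, "az": 0, "claw": 0.5}, {"tx": 0, "ty": 0, "tz": 0, "ax": 0, "ay": 0, "az": 0, "claw": 0.5}]'

```text
time_s: 16.33
tcp_pos: [0.6285, -0.0375, 0.0818]
ee_rot: [[-0.993, -0.119, 0.002], [-0.119, 0.993, -0.0], [-0.002, -0.001, -1.0]]
wrist_force: [0.0, -2.2, 5.7]
gripper_width: 0.137
gripper_force: 30.0
```

```bash
python3 -c "
from h import *
go((cl(0,-28.5),.082,96.8,2))
"
```

```text
t 16.33 p [ 0.6285 -0.0375  0.0818] yaw 96.83 clamp 0.6 -30.0 F [ 0.  -2.2  5.7] M [-0.59  0.01  0.01] grip 11.9 30.0 j [ 11.  30.  -9.   0. -51. -95.] tilt [ 0.0018 -0.0004]
n=2 tx=0.032 ty=0.074 tz=-0.010 az=0.0003
```

Request:
drive_tool --rows '[{"tx": 0.05, "ty": 0.05, "tz": -0.04, "ax": 0, "ay": 0, "az": 0, "claw": 0.5}, {"tx": 0, "ty": 0.05, "tz": 0, "ax": 0, "ay": 0, "az": 0, "claw": 0.5}, {"tx": 0, "ty": 0.05, "tz": 0, "ax": 0, "ay": 0, "az": 0, "claw": 0.5}, {"tx": 0, "ty": 0, "tz": 0, "ax": 0, "ay": 0, "az": 0, "claw": 0.5}, {"tx": 0, "ty": 0, "tz": 0, "ax": 0, "ay": 0, "az": 0, "claw": 0.5}]'

```text
time_s: 16.75
tcp_pos: [0.6278, -0.036, 0.0818]
ee_rot: [[-0.993, -0.119, 0.002], [-0.119, 0.993, -0.0], [-0.002, -0.001, -1.0]]
wrist_force: [0.4, -2.5, 5.6]
gripper_width: 0.134
gripper_force: 30.0
```

```bash
python3 -c "
from h import *
go((cl(0,-28.5),.082,96.8,2))
"
```

```text
t 16.75 p [ 0.6278 -0.036   0.0818] yaw 96.83 clamp 0.1 -28.4 F [ 0.4 -2.5  5.6] M [-0.85 -0.33  0.06] grip 11.6 30.0 j [ 11.  30.  -9.   0. -51. -95.] tilt [ 0.0016 -0.0004]
n=2 tx=0.005 ty=-0.003 tz=-0.009 az=0.0002
```

Request:
drive_tool --rows '[{"tx": 0, "ty": 0.04, "tz": -0.03, "ax": 0, "ay": 0, "az": 0, "claw": 0.5}, {"tx": 0, "ty": 0, "tz": 0, "ax": 0, "ay": 0, "az": 0, "claw": 4}, {"tx": 0, "ty": 0, "tz": 0, "ax": 0, "ay": 0, "az": 0, "claw": 4}, {"tx": 0, "ty": 0, "tz": 0, "ax": 0, "ay": 0, "az": 0, "claw": 4}, {"tx": 0, "ty": 0, "tz": 0, "ax": 0, "ay": 0, "az": 0, "claw": 4}, {"tx": 0, "ty": 0, "tz": 0, "ax": 0, "ay": 0, "az": 0, "claw": 4}, {"tx": 0, "ty": 0, "tz": -1, "ax": 0, "ay": 0, "az": 0, "claw": 4}, {"tx": 0, "ty": 0, "tz": -3, "ax": 0, "ay": 0, "az": 0, "claw": 6}, {"tx": 0, "ty": 0, "tz": -3.5, "ax": 0, "ay": 0, "az": 0, "claw": 8.4}, {"tx": 0, "ty": 0, "tz": 0, "ax": 0, "ay": 0, "az": 0, "claw": 8.4}]'

```text
time_s: 17.58
tcp_pos: [0.6315, -0.0355, 0.165]
ee_rot: [[-0.993, -0.12, 0.014], [-0.12, 0.993, -0.0], [-0.014, -0.002, -1.0]]
wrist_force: [2.1, 0.6, 1.2]
gripper_width: 0.606
gripper_force: 0.0
```

```bash
python3 -c "
from h import *
go(((.4397,.0975),.11,168,11))
"
```

```text
t 17.58 p [ 0.6315 -0.0355  0.165 ] yaw 96.91 clamp 3.9 -28.4 F [2.1 0.6 1.2] M [ 0.01 -0.21 -0.02] grip 52.8 0.0 j [ 12.  25.  -4.   0. -61. -95.] tilt [ 0.0144 -0.0003]
n=11 tx=0.625 ty=2.176 tz=0.500 az=-0.1128
```

Request:
drive_tool --rows '[{"tx": 0.63, "ty": 2.18, "tz": 0, "ax": 0, "ay": 0, "az": -0.113, "claw": 8.4}, {"tx": 0.63, "ty": 2.18, "tz": 0, "ax": 0, "ay": 0, "az": -0.113, "claw": 8.4}, {"tx": 0.63, "ty": 2.18, "tz": 0, "ax": 0, "ay": 0, "az": -0.113, "claw": 8.4}, {"tx": 0.63, "ty": 2.18, "tz": 0, "ax": 0, "ay": 0, "az": -0.113, "claw": 8.4}, {"tx": 0.63, "ty": 2.18, "tz": 0.5, "ax": 0, "ay": 0, "az": -0.113, "claw": 8.4}, {"tx": 0.63, "ty": 2.18, "tz": 0.5, "ax": 0, "ay": 0, "az": -0.113, "claw": 8.4}, {"tx": 0.63, "ty": 2.18, "tz": 0.5, "ax": 0, "ay": 0, "az": -0.113, "claw": 8.4}, {"tx": 0.63, "ty": 2.18, "tz": 0.5, "ax": 0, "ay": 0, "az": -0.113, "claw": 8.4}, {"tx": 0.63, "ty": 2.18, "tz": 0.5, "ax": 0, "ay": 0, "az": -0.113, "claw": 8.4}, {"tx": 0.63, "ty": 2.18, "tz": 0.5, "ax": 0, "ay": 0, "az": -0.113, "claw": 8.4}]'

```text
time_s: 18.42
tcp_pos: [0.4568, 0.0975, 0.127]
ee_rot: [[-0.311, -0.951, 0.001], [-0.951, 0.311, 0.001], [-0.001, -0.001, -1.0]]
wrist_force: [-0.2, 0.4, -1.4]
gripper_width: 0.966
gripper_force: 0.0
```

Request:
drive_tool --rows '[{"tx": 0.63, "ty": 2.18, "tz": 1, "ax": 0, "ay": 0, "az": -0.113, "claw": 8.4}, {"tx": 0, "ty": 0, "tz": 2, "ax": 0, "ay": 0, "az": 0, "claw": 8.4}, {"tx": 0, "ty": 0, "tz": 2, "ax": 0, "ay": 0, "az": 0, "claw": 8.4}, {"tx": 0, "ty": 0, "tz": 0, "ax": 0, "ay": 0, "az": 0, "claw": 8.4}, {"tx": 0, "ty": 0, "tz": 0, "ax": 0, "ay": 0, "az": 0, "claw": 8.4}, {"tx": 0, "ty": 0, "tz": 0, "ax": 0, "ay": 0, "az": 0, "claw": 8.4}]'

```text
time_s: 18.92
tcp_pos: [0.4358, 0.0982, 0.0776]
ee_rot: [[-0.207, -0.978, 0.002], [-0.978, 0.207, 0.001], [-0.001, -0.002, -1.0]]
wrist_force: [-0.1, -0.2, 0.6]
gripper_width: 0.964
gripper_force: 0.0
```

```bash
python3 -c "
from h import *
go(((.4397,.0975),.010,168,4))
p,d=capture('top');P=pts('top',d);C=(P[...,:2]*1000-O)@np.c_[CX,CY]
m=(P[...,2]>.066)&(P[...,2]<.08)&(abs(C[...,0])<40)
for a,b in((-23,33),(50,98)):
  q=C[m&(C[...,1]>a)&(C[...,1]<b)];print(len(q),rect(q/1000))
for a,b in((0,80),(-60,0)):
  q=C[(P[...,2]>.09)&(P[...,2]<.115)&(abs(C[...,0])<40)&(C[...,1]>a)&(C[...,1]<b)];print(len(q),rect(q/1000))
"
```

```text
t 18.92 p [0.4358 0.0982 0.0776] yaw 168.04 clamp -174.7 127.6 F [-0.1 -0.2  0.6] M [-0.    0.07  0.02] grip 83.9 0.0 j [ 34.  15. -35.   0. -40. -46.] tilt [0.0019 0.0008]
n=4 tx=-0.004 ty=-0.100 tz=1.689 az=0.0002
580 (array([-2.1,  5.5]), array([55.3, 57.1]), 89.2)
502 (array([-1.2, 73.9]), array([47.8, 57.5]), 89.6)
95 (array([-0.8, 40.6]), array([11.8, 37.8]), 89.6)
102 (array([ -2.4, -27.4]), array([11.9, 36.7]), 89.3)
```

Request:
drive_tool --rows '[{"tx": 0, "ty": -0.1, "tz": 1.7, "ax": 0, "ay": 0, "az": 0, "claw": 8.4}, {"tx": 0, "ty": -0.1, "tz": 1.7, "ax": 0, "ay": 0, "az": 0, "claw": 8.4}, {"tx": 0, "ty": -0.1, "tz": 1.7, "ax": 0, "ay": 0, "az": 0, "claw": 8.4}, {"tx": 0, "ty": -0.1, "tz": 1.6, "ax": 0, "ay": 0, "az": 0, "claw": 8.4}, {"tx": 0, "ty": 0, "tz": 0, "ax": 0, "ay": 0, "az": 0, "claw": 5}, {"tx": 0, "ty": 0, "tz": 0, "ax": 0, "ay": 0, "az": 0, "claw": 5}, {"tx": 0, "ty": 0, "tz": 0, "ax": 0, "ay": 0, "az": 0, "claw": 5}, {"tx": 0, "ty": 0, "tz": 0, "ax": 0, "ay": 0, "az": 0, "claw": 5}, {"tx": 0, "ty": 0, "tz": 0, "ax": 0, "ay": 0, "az": 0, "claw": 5}, {"tx": 0, "ty": 0, "tz": 0, "ax": 0, "ay": 0, "az": 0, "claw": 5}]'

```text
time_s: 19.8
tcp_pos: [0.4392, 0.0973, 0.0105]
ee_rot: [[-0.207, -0.978, 0.002], [-0.978, 0.207, 0.001], [-0.001, -0.002, -1.0]]
wrist_force: [-0.7, 1.0, 4.5]
gripper_width: 0.642
gripper_force: 30.0
```

Request:
drive_tool --rows '[{"tx": 0, "ty": 0, "tz": 0, "ax": 0, "ay": 0, "az": 0, "claw": 5}, {"tx": 0, "ty": 0, "tz": 0, "ax": 0, "ay": 0, "az": 0, "claw": 5}]'

```text
time_s: 19.97
tcp_pos: [0.4392, 0.0973, 0.0104]
ee_rot: [[-0.207, -0.978, 0.002], [-0.978, 0.207, 0.001], [-0.001, -0.001, -1.0]]
wrist_force: [-1.0, 0.6, 6.8]
gripper_width: 0.639
gripper_force: 30.0
```

```bash
python3 -c "
from h import *
p=sense()['tcp_pos']
go((p[:2],.16,168,4),(cl(0,-58),.16,186.8,8))
"
```

```text
t 19.97 p [0.4392 0.0973 0.0104] yaw 168.05 clamp -171.3 126.3 F [-1.   0.6  6.8] M [0.1  0.45 0.07] grip 55.6 30.0 j [ 33.  22. -38.   0. -29. -45.] tilt [0.0016 0.0008]
n=4 tx=-0.000 ty=-0.000 tz=-3.739 az=0.0002
n=8 tx=1.879 ty=-2.539 tz=-0.000 az=-0.0410
```

Request:
drive_tool --rows '[{"tx": 0, "ty": 0, "tz": -3.75, "ax": 0, "ay": 0, "az": 0, "claw": 5}, {"tx": 0, "ty": 0, "tz": -3.75, "ax": 0, "ay": 0, "az": 0, "claw": 5}, {"tx": 0, "ty": 0, "tz": -3.75, "ax": 0, "ay": 0, "az": 0, "claw": 5}, {"tx": 0, "ty": 0, "tz": -3.75, "ax": 0, "ay": 0, "az": 0, "claw": 5}, {"tx": 1.88, "ty": -2.54, "tz": 0, "ax": 0, "ay": 0, "az": -0.041, "claw": 5}, {"tx": 1.88, "ty": -2.54, "tz": 0, "ax": 0, "ay": 0, "az": -0.041, "claw": 5}, {"tx": 1.88, "ty": -2.54, "tz": 0, "ax": 0, "ay": 0, "az": -0.041, "claw": 5}, {"tx": 1.88, "ty": -2.54, "tz": 0, "ax": 0, "ay": 0, "az": -0.041, "claw": 5}, {"tx": 1.88, "ty": -2.54, "tz": 0, "ax": 0, "ay": 0, "az": -0.041, "claw": 5}, {"tx": 1.88, "ty": -2.54, "tz": 0, "ax": 0, "ay": 0, "az": -0.041, "claw": 5}]'

```text
time_s: 20.8
tcp_pos: [0.5783, -0.0325, 0.1594]
ee_rot: [[0.039, -0.999, -0.001], [-0.999, -0.039, 0.0], [-0.0, 0.001, -1.0]]
wrist_force: [0.4, 1.9, -0.4]
gripper_width: 0.639
gripper_force: 30.0
```

Request:
drive_tool --rows '[{"tx": 1.88, "ty": -2.54, "tz": 0, "ax": 0, "ay": 0, "az": -0.041, "claw": 5}, {"tx": 1.88, "ty": -2.54, "tz": 0, "ax": 0, "ay": 0, "az": -0.041, "claw": 5}, {"tx": 0, "ty": 0, "tz": 0, "ax": 0, "ay": 0, "az": 0, "claw": 5}, {"tx": 0, "ty": 0, "tz": 0, "ax": 0, "ay": 0, "az": 0, "claw": 5}, {"tx": 0, "ty": 0, "tz": 0, "ax": 0, "ay": 0, "az": 0, "claw": 5}, {"tx": 0, "ty": 0, "tz": 0, "ax": 0, "ay": 0, "az": 0, "claw": 5}]'

```text
time_s: 21.3
tcp_pos: [0.6297, -0.0653, 0.1594]
ee_rot: [[0.119, -0.993, -0.001], [-0.993, -0.119, 0.0], [-0.0, 0.001, -1.0]]
wrist_force: [-1.0, -0.6, -0.1]
gripper_width: 0.639
gripper_force: 30.0
```

```bash
python3 -c "
from h import *
go((cl(0,-58),.063,186.8,4))
"
```

```text
t 21.3 p [ 0.6297 -0.0653  0.1594] yaw 186.84 clamp -1.4 -57.7 F [-1.  -0.6 -0.1] M [-0.03  0.11 -0.03] grip 55.6 30.0 j [  9.  26.  -3.  -0. -61.  -2.] tilt [-0.0009  0.0001]
n=4 tx=0.008 ty=-0.036 tz=2.410 az=0.0002
```

Request:
drive_tool --rows '[{"tx": 0, "ty": 0, "tz": 2.4, "ax": 0, "ay": 0, "az": 0, "claw": 5}, {"tx": 0, "ty": 0, "tz": 2.4, "ax": 0, "ay": 0, "az": 0, "claw": 5}, {"tx": 0, "ty": 0, "tz": 2.4, "ax": 0, "ay": 0, "az": 0, "claw": 5}, {"tx": 0, "ty": 0, "tz": 2.4, "ax": 0, "ay": 0, "az": 0, "claw": 5}, {"tx": 0, "ty": 0, "tz": 0, "ax": 0, "ay": 0, "az": 0, "claw": 5}, {"tx": 0, "ty": 0, "tz": 0, "ax": 0, "ay": 0, "az": 0, "claw": 5}, {"tx": 0, "ty": 0, "tz": 0, "ax": 0, "ay": 0, "az": 0, "claw": 5}]'

```text
time_s: 21.88
tcp_pos: [0.6316, -0.0653, 0.0654]
ee_rot: [[0.12, -0.993, 0.003], [-0.993, -0.12, -0.0], [0.001, -0.003, -1.0]]
wrist_force: [-0.1, -0.0, -0.2]
gripper_width: 0.64
gripper_force: 30.0
```

```bash
python3 -c "
from h import *
go((cl(0,-58),.0538,186.8,2))
"
```

```text
t 21.88 p [ 0.6316 -0.0653  0.0654] yaw 186.9 clamp 0.5 -58.0 F [-0.1 -0.  -0.2] M [ 0.05  0.04 -0.01] grip 55.7 30.0 j [  9.  31.  -9.   0. -50.  -2.] tilt [ 0.0028 -0.0003]
n=2 tx=0.001 ty=0.023 tz=0.578 az=0.0009
```

Request:
drive_tool --rows '[{"tx": 0, "ty": 0.02, "tz": 0.57, "ax": 0, "ay": 0, "az": 0.002, "claw": 5}, {"tx": 0, "ty": 0.02, "tz": 0.57, "ax": 0, "ay": 0, "az": 0, "claw": 5}, {"tx": -0.15, "ty": 0, "tz": 0, "ax": 0, "ay": 0, "az": 0, "claw": 5}, {"tx": -0.15, "ty": 0, "tz": 0, "ax": 0, "ay": 0, "az": 0, "claw": 5}, {"tx": -0.15, "ty": 0, "tz": 0, "ax": 0, "ay": 0, "az": 0, "claw": 5}, {"tx": -0.1, "ty": 0, "tz": 0, "ax": 0, "ay": 0, "az": 0, "claw": 5}, {"tx": 0, "ty": 0, "tz": 0, "ax": 0, "ay": 0, "az": 0, "claw": 5}, {"tx": 0, "ty": 0, "tz": 0, "ax": 0, "ay": 0, "az": 0, "claw": 5}]'

```text
time_s: 22.55
tcp_pos: [0.6305, -0.0605, 0.0532]
ee_rot: [[0.117, -0.993, 0.002], [-0.993, -0.117, -0.0], [0.001, -0.002, -1.0]]
wrist_force: [-0.7, -1.6, 6.1]
gripper_width: 0.638
gripper_force: 30.0
```

```bash
python3 -c "
from h import *
go((cl(0,-52.4),.0538,186.8,2))
"
```

```text
t 22.55 p [ 0.6305 -0.0605  0.0532] yaw 186.72 clamp -0.1 -53.0 F [-0.7 -1.6  6.1] M [-0.43  0.03 -0.03] grip 55.5 30.0 j [  9.  32. -10.   0. -48.  -2.] tilt [ 0.0021 -0.0003]
n=2 tx=-0.031 ty=-0.006 tz=-0.029 az=-0.0007
```

Request:
drive_tool --rows '[{"tx": -0.08, "ty": 0, "tz": -0.03, "ax": 0, "ay": 0, "az": 0, "claw": 5}, {"tx": 0, "ty": 0, "tz": 0, "ax": 0, "ay": 0, "az": 0, "claw": 5}, {"tx": 0, "ty": 0, "tz": 0, "ax": 0, "ay": 0, "az": 0, "claw": 8}, {"tx": 0, "ty": 0, "tz": 0, "ax": 0, "ay": 0, "az": 0, "claw": 8}, {"tx": 0, "ty": 0, "tz": 0, "ax": 0, "ay": 0, "az": 0, "claw": 8}, {"tx": 0, "ty": 0, "tz": 0, "ax": 0, "ay": 0, "az": 0, "claw": 8}, {"tx": 0, "ty": 0, "tz": -1, "ax": 0, "ay": 0, "az": 0, "claw": 8}, {"tx": 0, "ty": 0, "tz": -3.5, "ax": 0, "ay": 0, "az": 0, "claw": 8}, {"tx": 0, "ty": 0, "tz": -4, "ax": 0, "ay": 0, "az": 0, "claw": 6}, {"tx": 0, "ty": 0, "tz": -3.5, "ax": 0, "ay": 0, "az": 0, "claw": 4}]'

```text
time_s: 23.38
tcp_pos: [0.6296, -0.0596, 0.1747]
ee_rot: [[0.117, -0.993, 0.0], [-0.993, -0.117, -0.001], [0.001, -0.0, -1.0]]
wrist_force: [0.9, 0.6, 1.4]
gripper_width: 0.837
gripper_force: 0.0
```

```bash
python3 -c "
from h import *
go((cl(-38.5,-121.5),.15,267.4,12))
"
```

```text
t 23.38 p [ 0.6296 -0.0596  0.1747] yaw 186.73 clamp -0.9 -52.1 F [0.9 0.6 1.4] M [ 0.04 -0.08 -0.07] grip 72.8 0.0 j [  9.  25.  -2.   0. -63.  -3.] tilt [ 0.0002 -0.0005]
n=12 tx=0.299 ty=0.650 tz=0.206 az=-0.1173
```

Request:
drive_tool --rows '[{"tx": 0.3, "ty": 0.65, "tz": 0.2, "ax": 0, "ay": 0, "az": -0.117, "claw": 4}, {"tx": 0.3, "ty": 0.65, "tz": 0.2, "ax": 0, "ay": 0, "az": -0.117, "claw": 4}, {"tx": 0.3, "ty": 0.65, "tz": 0.2, "ax": 0, "ay": 0, "az": -0.117, "claw": 4}, {"tx": 0.3, "ty": 0.65, "tz": 0.2, "ax": 0, "ay": 0, "az": -0.117, "claw": 4}, {"tx": 0.3, "ty": 0.65, "tz": 0.2, "ax": 0, "ay": 0, "az": -0.117, "claw": 4}, {"tx": 0.3, "ty": 0.65, "tz": 0.2, "ax": 0, "ay": 0, "az": -0.117, "claw": 4}, {"tx": 0.3, "ty": 0.65, "tz": 0.2, "ax": 0, "ay": 0, "az": -0.117, "claw": 4}, {"tx": 0.3, "ty": 0.65, "tz": 0.2, "ax": 0, "ay": 0, "az": -0.117, "claw": 4}, {"tx": 0.3, "ty": 0.65, "tz": 0.2, "ax": 0, "ay": 0, "az": -0.117, "claw": 4}, {"tx": 0.3, "ty": 0.65, "tz": 0.2, "ax": 0, "ay": 0, "az": -0.117, "claw": 4}]'

```text
time_s: 24.22
tcp_pos: [0.5972, -0.1193, 0.1529]
ee_rot: [[0.962, -0.274, 0.0], [-0.274, -0.962, 0.0], [0.0, -0.0, -1.0]]
wrist_force: [-0.4, -0.7, 0.5]
gripper_width: 0.463
gripper_force: 0.0
```

Request:
drive_tool --rows '[{"tx": 0.3, "ty": 0.65, "tz": 0.2, "ax": 0, "ay": 0, "az": -0.117, "claw": 4}, {"tx": 0.3, "ty": 0.65, "tz": 0.2, "ax": 0, "ay": 0, "az": -0.117, "claw": 4}, {"tx": 0, "ty": 0, "tz": 0, "ax": 0, "ay": 0, "az": 0, "claw": 4}, {"tx": 0, "ty": 0, "tz": 0, "ax": 0, "ay": 0, "az": 0, "claw": 4}, {"tx": 0, "ty": 0, "tz": 0, "ax": 0, "ay": 0, "az": 0, "claw": 4}, {"tx": 0, "ty": 0, "tz": 0, "ax": 0, "ay": 0, "az": 0, "claw": 4}]'

```text
time_s: 24.72
tcp_pos: [0.6004, -0.1326, 0.1487]
ee_rot: [[0.999, -0.051, 0.0], [-0.051, -0.999, 0.0], [0.0, -0.0, -1.0]]
wrist_force: [0.3, 0.2, -0.1]
gripper_width: 0.463
gripper_force: 0.0
```

```bash
python3 -c "
from h import *
go((cl(-38.5,-121.5),.08,267.4,4))
p,d=capture('top');cv2.imwrite('pics/t4.png',cv2.resize(p[160:260,220:420],(800,400),interpolation=cv2.INTER_CUBIC)[:,:,::-1])
P=pts('top',d);C=(P[...,:2]*1000-O)@np.c_[CX,CY]
m=(P[...,2]>.066)&(P[...,2]<.08)&(abs(C[...,0])<40)
for a,b in((-72,-34),(-23,33),(50,98)):
  q=C[m&(C[...,1]>a)&(C[...,1]<b)]
  if len(q)>5:print(len(q),rect(q/1000))
"
```

```text
t 24.72 p [ 0.6004 -0.1326  0.1487] yaw 267.08 clamp -38.5 -121.1 F [ 0.3  0.2 -0.1] M [-0.11  0.15 -0.04] grip 40.3 0.0 j [  3.  24.  -7.  -0. -59.  84.] tilt [0.0004 0.0001]
n=4 tx=0.002 ty=0.009 tz=1.718 az=-0.0014
89 (array([ -2.8, -52.4]), array([35. , 56.8]), 88.6)
113 (array([ -2.7, -17.3]), array([11.5, 58.7]), 89.8)
```

View pics/t4.png

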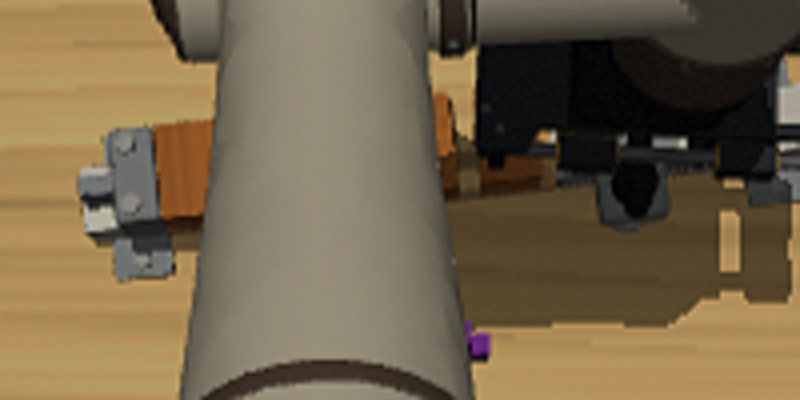

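The arm hides part of the row, but the oblong at about (510,175) sits behind the spacer at (465,170). The knob wing at (635,190) is between the open fingers. The depth reading puts the oblong within about 0.5 mm of the other blocks in x. I'll go down and pinch the wing.

Request:
drive_tool --rows '[{"tx": 0, "ty": 0.04, "tz": 1.7, "ax": 0, "ay": 0, "az": -0.005, "claw": 4}, {"tx": 0, "ty": 0, "tz": 1.7, "ax": 0, "ay": 0, "az": 0, "claw": 4}, {"tx": 0, "ty": 0, "tz": 1.7, "ax": 0, "ay": 0, "az": 0, "claw": 4}, {"tx": 0, "ty": 0, "tz": 1.5, "ax": 0, "ay": 0, "az": 0, "claw": 4}, {"tx": 0, "ty": 0, "tz": 0, "ax": 0, "ay": 0, "az": 0, "claw": 0.8}, {"tx": 0, "ty": 0, "tz": 0, "ax": 0, "ay": 0, "az": 0, "claw": 0.8}, {"tx": 0, "ty": 0, "tz": 0, "ax": 0, "ay": 0, "az": 0, "claw": 0.8}, {"tx": 0, "ty": 0, "tz": 0, "ax": 0, "ay": 0, "az": 0, "claw": 0.8}, {"tx": 0, "ty": 0, "tz": 0, "ax": 0, "ay": 0, "az": 0, "claw": 0.8}, {"tx": 0, "ty": 0, "tz": 0, "ax": 0, "ay": 0, "az": 0, "claw": 0.8}]'

```text
time_s: 25.6
tcp_pos: [0.6011, -0.133, 0.0836]
ee_rot: [[0.999, -0.044, 0.002], [-0.044, -0.999, 0.001], [0.002, -0.001, -1.0]]
wrist_force: [-0.3, 2.5, 2.8]
gripper_width: 0.146
gripper_force: 30.0
```

Request:
drive_tool --rows '[{"tx": 0, "ty": 0, "tz": 0, "ax": 0, "ay": 0, "az": 0, "claw": 0.8}, {"tx": 0, "ty": 0, "tz": 0, "ax": 0, "ay": 0, "az": 0, "claw": 0.8}]'

```text
time_s: 25.77
tcp_pos: [0.6011, -0.133, 0.0836]
ee_rot: [[0.999, -0.044, 0.002], [-0.044, -0.999, 0.0], [0.002, -0.0, -1.0]]
wrist_force: [-0.4, 4.3, 4.7]
gripper_width: 0.147
gripper_force: 30.0
```

Run:
```python
from h import *
s=sense();R=np.array(s["ee_rot"]);p=s["tcp_pos"];yaw=np.degrees(np.arctan2(R[1,1],R[0,1]))%360
th=0.1
c=np.array(p[:2])*1000
print((c-O)@CX,(c-O)@CY)
go()
# rows: shift 1.5mm per 0.1 rad along CY, in tool axes as they stand
for k in range(14):
    y=np.radians(yaw)-k*th
    ty=np.array([np.cos(y),np.sin(y)]);tx=np.array([-np.sin(y),np.cos(y)])
    print(k,"tx %.3f ty %.3f"%(.15*CY@tx,.15*CY@ty))
```

```text
-37.84480765846701 -121.57227211435983
t 25.77 p [ 0.6011 -0.133   0.0836] yaw 267.46 clamp -37.8 -121.6 F [-0.4  4.3  4.7] M [1.07 0.3  0.1 ] grip 12.8 30.0 j [  3.  28. -11.  -0. -50.  85.] tilt [0.0022 0.0002]
0 tx -0.024 ty -0.148
1 tx -0.039 ty -0.145
2 tx -0.053 ty -0.140
3 tx -0.067 ty -0.134
4 tx -0.080 ty -0.127
5 tx -0.092 ty -0.118
6 tx -0.104 ty -0.108
7 tx -0.114 ty -0.098
8 tx -0.123 ty -0.086
9 tx -0.131 ty -0.073
10 tx -0.138 ty -0.059
11 tx -0.143 ty -0.045
12 tx -0.147 ty -0.031
13 tx -0.149 ty -0.016
```

Request:
drive_tool --rows '[{"tx": -0.02, "ty": -0.15, "tz": 0, "ax": 0, "ay": 0, "az": 0.1, "claw": 0.8}, {"tx": -0.04, "ty": -0.145, "tz": 0, "ax": 0, "ay": 0, "az": 0.1, "claw": 0.8}, {"tx": -0.05, "ty": -0.14, "tz": 0, "ax": 0, "ay": 0, "az": 0.1, "claw": 0.8}, {"tx": -0.07, "ty": -0.135, "tz": 0, "ax": 0, "ay": 0, "az": 0.1, "claw": 0.8}, {"tx": -0.08, "ty": -0.125, "tz": 0, "ax": 0, "ay": 0, "az": 0.1, "claw": 0.8}, {"tx": -0.09, "ty": -0.12, "tz": 0, "ax": 0, "ay": 0, "az": 0.1, "claw": 0.8}, {"tx": -0.1, "ty": -0.11, "tz": 0, "ax": 0, "ay": 0, "az": 0.1, "claw": 0.8}, {"tx": -0.11, "ty": -0.1, "tz": 0, "ax": 0, "ay": 0, "az": 0.1, "claw": 0.8}, {"tx": 0, "ty": 0, "tz": 0, "ax": 0, "ay": 0, "az": 0, "claw": 0.8}, {"tx": 0, "ty": 0, "tz": 0, "ax": 0, "ay": 0, "az": 0, "claw": 0.8}]'

```text
time_s: 26.6
tcp_pos: [0.5996, -0.1212, 0.0836]
ee_rot: [[0.664, -0.748, 0.002], [-0.748, -0.664, 0.0], [0.001, -0.001, -1.0]]
wrist_force: [-1.1, 2.7, 5.9]
gripper_width: 0.147
gripper_force: 30.0
```

```bash
python3 -c "
from h import *
go((cl(-38.5,-121.6+12),.0836,267.46-45.8,1))
"
```

```text
t 26.6 p [ 0.5996 -0.1212  0.0836] yaw 221.6 clamp -37.9 -109.6 F [-1.1  2.7  5.9] M [ 1.04  0.52 -0.02] grip 12.8 30.0 j [  4.  28. -12.   0. -50.  38.] tilt [0.0016 0.0001]
n=1 tx=-0.037 ty=0.046 tz=-0.004 az=-0.0010
```

Request:
drive_tool --rows '[{"tx": -0.12, "ty": -0.085, "tz": 0, "ax": 0, "ay": 0, "az": 0.1, "claw": 0.8}, {"tx": -0.13, "ty": -0.075, "tz": 0, "ax": 0, "ay": 0, "az": 0.1, "claw": 0.8}, {"tx": -0.14, "ty": -0.06, "tz": 0, "ax": 0, "ay": 0, "az": 0.1, "claw": 0.8}, {"tx": -0.14, "ty": -0.045, "tz": 0, "ax": 0, "ay": 0, "az": 0.1, "claw": 0.8}, {"tx": 0, "ty": 0, "tz": 0, "ax": 0, "ay": 0, "az": 0, "claw": 0.8}, {"tx": 0, "ty": 0, "tz": 0, "ax": 0, "ay": 0, "az": 0, "claw": 0.8}]'

```text
time_s: 27.1
tcp_pos: [0.5989, -0.1152, 0.0836]
ee_rot: [[0.32, -0.947, 0.001], [-0.947, -0.32, 0.0], [0.0, -0.001, -1.0]]
wrist_force: [-0.2, 3.7, 6.3]
gripper_width: 0.146
gripper_force: 30.0
```

```bash
python3 -c "
from h import *
go()
"
```

```text
t 27.1 p [ 0.5989 -0.1152  0.0836] yaw 198.68 clamp -37.9 -103.7 F [-0.2  3.7  6.3] M [1.07 0.56 0.01] grip 12.7 30.0 j [  4.  28. -12.   0. -50.  14.] tilt [0.0014 0.0001]
```

Request:
drive_tool --rows '[{"tx": -0.07, "ty": -0.015, "tz": 0, "ax": 0, "ay": 0, "az": 0.05, "claw": 0.8}, {"tx": -0.07, "ty": -0.01, "tz": 0, "ax": 0, "ay": 0, "az": 0.05, "claw": 0.8}, {"tx": -0.04, "ty": -0.005, "tz": 0, "ax": 0, "ay": 0, "az": 0.03, "claw": 0.8}, {"tx": 0, "ty": 0, "tz": 0, "ax": 0, "ay": 0, "az": 0, "claw": 0.8}, {"tx": 0, "ty": 0, "tz": 0, "ax": 0, "ay": 0, "az": 0, "claw": 0.8}]'

```text
time_s: 27.52
tcp_pos: [0.5987, -0.1136, 0.0836]
ee_rot: [[0.197, -0.98, 0.001], [-0.98, -0.197, -0.0], [0.001, -0.001, -1.0]]
wrist_force: [-0.4, 3.8, 5.3]
gripper_width: 0.15
gripper_force: 30.0
```

```bash
python3 -c "
from h import *
go()
"
```

```text
t 27.52 p [ 0.5987 -0.1136  0.0836] yaw 191.34 clamp -38.0 -102.0 F [-0.4  3.8  5.3] M [0.9  0.58 0.39] grip 13.0 30.0 j [  4.  28. -12.   0. -50.   7.] tilt [ 0.0012 -0.0004]
```

The moment has risen to 0.39 N m at jaw travel y ≈ -102, so the row is firm. I'll release the knob and check.

Request:
drive_tool --rows '[{"tx": 0, "ty": 0, "tz": 0, "ax": 0, "ay": 0, "az": 0, "claw": 3.5}, {"tx": 0, "ty": 0, "tz": 0, "ax": 0, "ay": 0, "az": 0, "claw": 3.5}, {"tx": 0, "ty": 0, "tz": 0, "ax": 0, "ay": 0, "az": 0, "claw": 3.5}, {"tx": 0, "ty": 0, "tz": 0, "ax": 0, "ay": 0, "az": 0, "claw": 3.5}, {"tx": 0, "ty": 0, "tz": 0, "ax": 0, "ay": 0, "az": 0, "claw": 3.5}, {"tx": 0, "ty": 0, "tz": -1, "ax": 0, "ay": 0, "az": 0, "claw": 3.5}, {"tx": 0, "ty": 0, "tz": -3, "ax": 0, "ay": 0, "az": 0, "claw": 3.5}, {"tx": 0, "ty": 0, "tz": -4, "ax": 0, "ay": 0, "az": 0, "claw": 3.5}, {"tx": 0, "ty": 0, "tz": -4, "ax": 0, "ay": 0, "az": 0, "claw": 3.5}]'

```text
time_s: 28.27
tcp_pos: [0.5975, -0.114, 0.2036]
ee_rot: [[0.195, -0.981, -0.002], [-0.981, -0.195, -0.0], [-0.0, 0.002, -1.0]]
wrist_force: [1.2, 0.2, 0.9]
gripper_width: 0.399
gripper_force: 0.0
```

Request:
drive_tool --rows '[{"tx": 3.5, "ty": 2, "tz": 0, "ax": 0, "ay": 0, "az": 0, "claw": 3.5}, {"tx": 3.5, "ty": 2, "tz": 0, "ax": 0, "ay": 0, "az": 0, "claw": 3.5}, {"tx": 3.5, "ty": 2, "tz": 0, "ax": 0, "ay": 0, "az": 0, "claw": 3.5}, {"tx": 3.5, "ty": 2, "tz": 0, "ax": 0, "ay": 0, "az": 0, "claw": 3.5}, {"tx": 3.5, "ty": 2, "tz": 0, "ax": 0, "ay": 0, "az": 0, "claw": 3.5}, {"tx": 3.5, "ty": 2, "tz": 0, "ax": 0, "ay": 0, "az": 0, "claw": 3.5}, {"tx": 3.5, "ty": 2, "tz": 0, "ax": 0, "ay": 0, "az": 0, "claw": 3.5}, {"tx": 0, "ty": 0, "tz": 0, "ax": 0, "ay": 0, "az": 0, "claw": 3.5}, {"tx": 0, "ty": 0, "tz": 0, "ax": 0, "ay": 0, "az": 0, "claw": 3.5}]'

```text
time_s: 29.02
tcp_pos: [0.5074, -0.3834, 0.2026]
ee_rot: [[0.191, -0.982, 0.0], [-0.982, -0.191, -0.0], [0.0, -0.0, -1.0]]
wrist_force: [0.0, 1.1, 1.0]
gripper_width: 0.403
gripper_force: 0.0
```

```bash
python3 -c "
from h import *
go()
p,d=capture('top');a=cv2.resize(p[160:230,220:420],(800,280),interpolation=cv2.INTER_CUBIC)
P=pts('top',d);C=(P[...,:2]*1000-O)@np.c_[CX,CY]
z=P[...,2]
for n,lo,hi,a0,b0 in(('obl',.066,.08,-69,-36),('sq',.066,.08,-21,33),('glued',.066,.08,48,101),('s1',.09,.115,0,80),('s2',.09,.115,-60,0),('jaw',.066,.08,-130,-60)):
  q=C[(z>lo)&(z<hi)&(C[...,1]>a0)&(C[...,1]<b0)&(C[...,0]>-45)&(C[...,0]<45)]
  if len(q)>5:print(n,len(q),rect(q/1000))
q=C[(z>.1)&(z<.112)&(C[...,1]>-140)&(C[...,1]<-80)&(C[...,0]<0)&(C[...,0]>-70)];print('knob',rect(q/1000))
p,d=capture('scene');b=cv2.resize(p[220:300,300:460],(800,320)[:2],interpolation=cv2.INTER_CUBIC)
cv2.imwrite('pics/f5.png',np.vstack([a,b])[:,:,::-1])
"
```

```text
t 29.02 p [ 0.5074 -0.3834  0.2026] yaw 190.99 clamp -160.6 -359.2 F [0.  1.1 1. ] M [ 0.11  0.04 -0.01] grip 35.1 0.0 j [-23.  24.   0.   0. -67.  34.] tilt [ 0.     -0.0001]
obl 345 (array([ -1.6, -52.5]), array([58.6, 32.8]), 0.1)
sq 564 (array([-2.9,  6. ]), array([57.6, 53.8]), 0.3)
glued 550 (array([-1.5, 74.5]), array([53. , 57.1]), 90.0)
s1 95 (array([-1.3, 40.6]), array([11.8, 37.1]), 89.6)
s2 102 (array([ -2.2, -27.1]), array([11.8, 36.7]), 89.3)
jaw 304 (array([ -8.3, -89.8]), array([59.4, 69.8]), 89.5)
knob (array([ -39.7, -102.7]), array([13.9, 45.2]), 5.5)
```

View pics/f5.png

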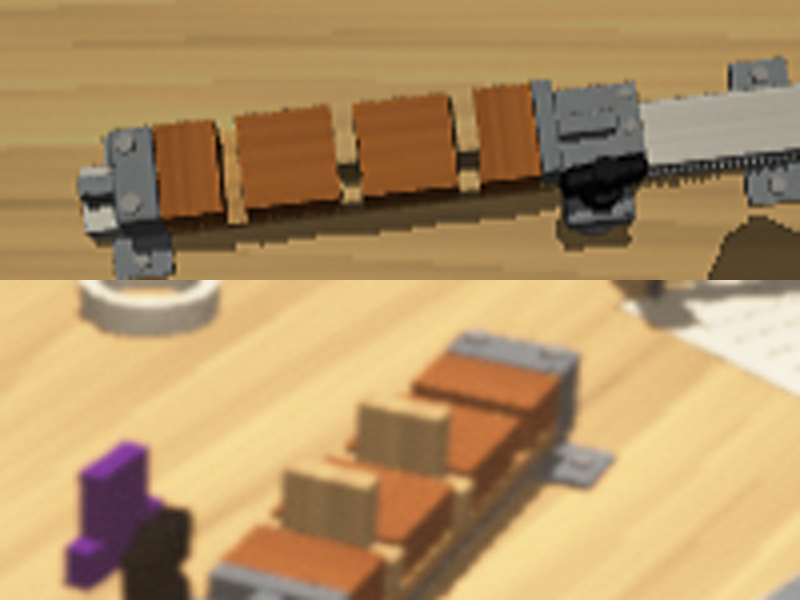

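The row is closed. Both tabs stand in it at (345,155) and (465,140) in the upper crop, and the blocks are flush. The jaw bears on the oblong at (540,130), and the wing has turned to about 1.475 rad, which puts the jaw at about 22 mm. I'm handing in now.

```bash
python3 -c "
from station import finish_job
print(finish_job())"
```

```text
the job is handed in; nothing more can be done
None
```

I finished the row: both plywood spacers, the square block and the oblong are on the batten in the order asked. The jaw is closed snug, the knob is released, and I handed the job in at about 29 s.

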